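# Lid and clip down a hardware box

## Robot

A 7-joint arm with a two-finger parallel gripper is mounted at the origin on the work surface. World frame = base frame: x ahead of the robot, y to its left, z up, the work surface at z = 0. Lengths are in mm, angles in rad, forces in N, time in s.
With the tool pointing down it reaches from about 400 to 875 mm from the base axis. Payload 4.4 kg.
Tool frame: the origin (TCP) lies between the finger pads; the fingertips stand ctrl.finger_overhang ahead of it and the grasp point (between the pads) lies 11 mm behind it (ctrl.finger_overhang is the distance from the TCP to the fingertips, in mm); z points along the fingers, y is the direction in which the jaws open and shut (so a half turn about z gives the same grasp; the last joint's range is limited). The gripper opens to 85 mm and grips with 20 to 120 N. Pads are 22 mm wide; open, the fingers measure 114 mm over their backs; the gripper's body (76 mm by 85 mm) begins 54 mm behind the grasp point. The pads swing forward as they close: fully open they stand 13 mm farther back than shut.
Start: joints at [1.258, 0.628, 0.038, 1.517, -0.027, 0.996, -0.02], TCP at [158.823, -630.312, 239.313] pointing down, gripper open.
Joint ranges: [-3.06, 3.06], [-0.37, 2.12], [-1.25, 1.32], [0.18, 2.47], [-1.1, 4.24], [0.23, 1.98], [-2.94, 2.94]. Speed limits (rad/s): [2.57, 2.57, 3.14, 3.14, 3.14, 3.14, 3.14].

## Interface

Orientations are given as [roll, pitch, yaw] about the fixed x, y, z axes, in that order (R = Rz(yaw) Ry(pitch) Rx(roll)).
In Python, from cell import ctrl gives the robot as it stands. The module is installed in compiled form; this text tells all that it offers.
- The arm moves only by the tool step_arm, never from a script. Its argument "deltas" is a list that holds one entry, the list of rows, each a list of 7 numbers: the opening, from 0 (shut) to 1 (fully open), then the shift along the world's x, y, z in mm, then the turn, a rotation vector about the world's x, y, z in rad. In form: [[[grip, tx, ty, tz, rx, ry, rz], ...]]. A call has 1 to 10 rows; each row shifts and turns the commanded pose from where the row before left it; what a row does not reach is not made up. A row lasts 1/12 s, in which the tool goes at most 41.7 mm and 7.16 degrees, less where a joint would pass 70% of its speed; a pose out of reach is approached as far as the arm can. A call is refused whole if a number of a shift passes 41.7 or a number of a turn 0.125, either way. A call with a gripper value outside its range is refused whole. The fingers move at their own pace and stop on an object; the grip force is fixed at half the most. Time passes only in rows, so rows that do not move let the fingers close. It gives the time, the measured TCP pose, the force and the opening at its end, in the units of the state.
- ctrl.read_state(): the state, without advancing time (a new reading comes with each control period).
- ctrl.get_image(name): name is "scene" or "top"; returns (picture, depth): 420x560x3 uint8, red, green, blue; 420x560 float32, mm along the optical axis (not along the pixel's ray), 0 where there is no reading.
- ctrl.camera_info(name): a dict with "intrinsics" (3x3 intrinsics, pixels), "distortion" ([k1, k2, p1, p2, k3] as OpenCV has them; the pictures are not rectified), "rvec" (rotation vector, rad) and "tvec" (3), from world to camera coordinates, as OpenCV has them. Camera axes: x right, y down, z forward; pixel columns grow to the right and rows downward; lengths in mm; the calibration is good to about 2 mm. A picture is of the moment at which its call begins. camera_info takes no time and is no camera call.
- ctrl.finish_job(): hands the job in, once; it reports no verdict.
The state is a dict: "clock": time; "qpos": joint angles; "qd": joint speeds; "tau": joint torques, N m; "eef_pos": TCP position; "tool_rot": TCP orientation; "force": force on the tool from outside, world axes, zero at the start; "torque": the same for the moment, N m; "width": finger opening in mm.
Only numpy, scipy, OpenCV 4.12 (cv2) and the standard library are available. Lean on these libraries where they do the work, as an engineer would, in place of code of your own. Each camera call takes 0.05 s, during which the arm holds its last target.

## Task

Close the grey hardware box against the dust: take its lid out of the rack, lay it flat on the bare counter with the grip bar upward and let go, then pick it up again by the grip bar and seat it squarely on the box. Then fold all four hinged clips over the lid's edge and press each one fully down. Do not disturb the other things on the counter.

Things in the scene. Friction and masses are not known exactly. Their poses are not given: they have to be found in the camera images.
- box: grey plastic hardware box, open at the top, fixed to the counter. Outer 92 mm (its x) by 142 mm (its y), 70 mm high, walls 6 mm, so the mouth is 80 x 130 mm. Origin: centre of its underside, z up. One hinged black clip in the middle of each of its four sides.
- lid: grey plastic lid, about 150 g: panel 100 (its x) x 150 (its y) x 8 mm, a plug 74 x 124 x 8 mm centred under it, a grip bar on top. Origin: centre of the plug's underside, z toward the grip side: plug z 0-8, panel 8-16, grip 16-46 mm. Lying flat, origin at height 0. Seated: panel on the rim, origin 62 mm above the box's underside, long side along long side, either way round; 3 mm play per side.
- lid_edge (a point): middle of the lid's upper long edge as found, at the panel-plug joint plane; axes as the lid's. The lid stands in the rack on its other long edge: lid x points down, z (grip) away from the robot, this edge 112 mm above the counter. From this edge down, the panel alone (8 mm) runs 13 mm; below that panel and plug are 16 mm thick, evenly either side of this point.
- lid_grip: the lid's grip bar, part of the lid: 14 mm (x) by 66 mm (y), 30 mm high, in the middle of the lid's top. Origin: centre of its foot on the panel, axes as the lid's.
- rack: plywood rack, fixed, in which the lid stands: base 70 (x) x 150 (y) x 12 mm; at y = +55 and -55 mm a post 42 mm high on the grip side (+x) and one 66 mm high on the other, each 26 mm wide in y, 9 to 17 mm from the mid-plane x = 0. The lid leaves straight upward. The counter within 200 mm beyond its +x side is bare. Origin: centre of its underside; z up.
- clip_back (a joint): black clip on the box's back side (its +x), rad: 0 = closed, flat on the top of a seated lid; 1.6 to 2.0 = standing open as found (2.0 is the outer stop). Stiff hinge, stays where left: about 0.07 N m, so 2 to 4 N at the arm. To close, push the arm's outer face inward, then down onto the lid.
- hinge_back (a point): middle of the back clip's hinge axis (horizontal, along that box side), fixed in the box: 60 mm up, 57 mm from the centre; axes as the box's. Closed, the L-shaped clip, 44 mm wide, has a 4 mm thick riser 23 mm up from the hinge and a 5 mm thick arm from its top 32 mm inward over the lid, arm underside 18 mm above the hinge.
- flap_back (a point): middle of the outer face of the back clip's arm: upper face when closed, facing outward from the box when open (arm then about upright, up to 33 mm outside the hinge, tip about 80 mm above the counter). Its z is the face's outward normal, its x points from the arm's tip to its root.
- clip_front (a joint): black clip on the box's front side (its -x), rad: 0 = closed, flat on the top of a seated lid; 1.6 to 2.0 = standing open as found (2.0 is the outer stop). Stiff hinge, stays where left: about 0.07 N m, so 2 to 4 N at the arm. To close, push the arm's outer face inward, then down onto the lid.
- hinge_front (a point): middle of the front clip's hinge axis (horizontal, along that box side), fixed in the box: 60 mm up, 57 mm from the centre; axes as the box's. Closed, the L-shaped clip, 44 mm wide, has a 4 mm thick riser 23 mm up from the hinge and a 5 mm thick arm from its top 32 mm inward over the lid, arm underside 18 mm above the hinge.
- flap_front (a point): middle of the outer face of the front clip's arm: upper face when closed, facing outward from the box when open (arm then about upright, up to 33 mm outside the hinge, tip about 80 mm above the counter). Its z is the face's outward normal, its x points from the arm's tip to its root.
- clip_left (a joint): black clip on the box's left side (its +y), rad: 0 = closed, flat on the top of a seated lid; 1.6 to 2.0 = standing open as found (2.0 is the outer stop). Stiff hinge, stays where left: about 0.07 N m, so 2 to 4 N at the arm. To close, push the arm's outer face inward, then down onto the lid.
- hinge_left (a point): middle of the left clip's hinge axis (horizontal, along that box side), fixed in the box: 60 mm up, 82 mm from the centre; axes as the box's. Closed, the L-shaped clip, 44 mm wide, has a 4 mm thick riser 23 mm up from the hinge and a 5 mm thick arm from its top 32 mm inward over the lid, arm underside 18 mm above the hinge.
- flap_left (a point): middle of the outer face of the left clip's arm: upper face when closed, facing outward from the box when open (arm then about upright, up to 33 mm outside the hinge, tip about 80 mm above the counter). Its z is the face's outward normal, its x points from the arm's tip to its root.
- clip_right (a joint): black clip on the box's right side (its -y), rad: 0 = closed, flat on the top of a seated lid; 1.6 to 2.0 = standing open as found (2.0 is the outer stop). Stiff hinge, stays where left: about 0.07 N m, so 2 to 4 N at the arm. To close, push the arm's outer face inward, then down onto the lid.
- hinge_right (a point): middle of the right clip's hinge axis (horizontal, along that box side), fixed in the box: 60 mm up, 82 mm from the centre; axes as the box's. Closed, the L-shaped clip, 44 mm wide, has a 4 mm thick riser 23 mm up from the hinge and a 5 mm thick arm from its top 32 mm inward over the lid, arm underside 18 mm above the hinge.
- flap_right (a point): middle of the outer face of the right clip's arm: upper face when closed, facing outward from the box when open (arm then about upright, up to 33 mm outside the hinge, tip about 80 mm above the counter). Its z is the face's outward normal, its x points from the arm's tip to its root.
- spanner: steel combination spanner 190 mm long lying on the counter; a bystander, leave it alone. Origin: at its underside.
- mallet: black rubber mallet lying, head 100 mm long and 60 mm thick, wooden handle; a bystander, leave it alone. Origin: at its underside.
- tile: white ceramic tile 100 x 100 x 8 mm lying flat; a bystander, leave it alone. Origin: at its underside.
- jar: clear glass jar with a steel cap, 110 mm tall, 72 mm across; a bystander, leave it alone. Origin: at its underside.
- drill: hand-cranked drill with orange handles, lying, about 320 mm long, 85 mm high at the crank knob; a bystander, leave it alone. Origin: at its underside.
- tin: plain steel tin, 100 mm tall, 80 mm across; a bystander, leave it alone. Origin: at its underside.

How it is judged (in metres and radians):
On the way, in this order (a step that is already met when the one before it is completed fails the run):
1. the lid lies flat on the counter, grip up, released (angle between lid's own z axis and vertical below 0.1 rad and height (world z) of lid between -0.005 and 0.008 m and linear speed of lid below 0.03 m/s and contact force between the fingers and lid below 0.1 N), for 0.2 s.
2. the lid is lifted clear of the counter by its grip bar (height (world z) of lid above 0.03 m and contact force between the fingers and lid_grip above 1 N), for 0.2 s.
3. the lid is seated square on the box and let go (horizontal distance between lid and box below 0.008 m and z of lid in the frame of box between 0.056 and 0.066 m and angle between lid's own z axis and vertical below 0.06 rad and angle between the y axis of lid and the y axis of box, either way round below 0.15 rad and contact force between the fingers and lid below 0.1 N), for 0.2 s.
4. all four clips are folded fully down on the lid (value of joint each of clip_back, clip_left, clip_front, clip_right below 0.1 rad), for 0.2 s.
At the end, for the whole second after the job is handed in: The lid is seated on the box (its centre within 8 mm of the box's, turned less than 0.15 rad, tilted less than 0.06 rad, its origin 56 to 66 mm above the box's underside), at rest and not touched, and all four clips are closed to less than 0.1 rad (all of step 3 and all of step 4 and linear speed of lid below 0.02 m/s).
It fails at once if a bystander is shifted by more than 40 mm (distance of any of spanner, mallet, tile, jar, drill, tin from where it was at the start of the episode above 0.04 m).
It also fails if it takes over 72 s, if anything falls off the work surface, if the arm or the gripper's body presses on something with over 40 N, if the wrist force passes 120 N, or if a joint passes its speed limit or range.

## Working session

There is one attempt and no reset: what is moved stays moved. The work goes in short steps, Python scripts to look and compute and a tool call to move; the robot and the scene stay as the last step left them, time stands still between calls to the robot, and variables do not carry over. Pictures are saved under pics/ and viewed, and the job is handed in when it is done.

Besides the shell and the picture viewer there is one more tool, called after "Request:" by a JSON object that holds its "method" and its "body", one argument or row to a line. step_arm: Moves the arm, as the interface text tells. Its arguments: {"type":"object","properties":{"deltas":{"type":"array"}},"required":["deltas"]}

```bash
mkdir -p pics
python3 - <<'E'
from cell import ctrl
import cv2,numpy as np
s=ctrl.read_state();print(s, ctrl.finger_overhang)
for n in ("scene","top"):
    im,d=ctrl.get_image(n);cv2.imwrite(f"pics/{n}0.png",im[:,:,::-1]);np.savez(f"{n}0.npz",im=im,d=d)
    print(n,ctrl.camera_info(n))
E
```

```text
{'clock': 0.0, 'qpos': array([ 1.25816142,  0.62934105,  0.03845229,  1.51837344, -0.02701777,
        0.99626475, -0.01998586]), 'qd': array([ 4.21128691e-04,  5.01686992e-04, -1.20362822e-03,  1.44282454e-03,
        1.46050741e-03, -8.79531200e-04,  1.89785839e-05]), 'tau': array([-9.10764065e-04, -5.63410950e+01,  1.22603673e+00, -1.93451214e+01,
        1.10788512e-02,  1.06157022e-02,  3.03111605e-06]), 'eef_pos': array([ 158.69899997, -629.70905695,  238.3907926 ]), 'tool_rot': array([-3.13972433e+00,  1.54809408e-05,  2.46830905e-01]), 'force': array([ 0.4719911 ,  0.19526643, -0.57159986]), 'torque': array([-0.02531189,  0.00096644,  0.02681444]), 'width': 85.2310349537915} 8.0
scene {'intrinsics': array([[460.64953864,   0.        , 284.21882594],
       [  0.        , 460.64953864, 212.96149099],
       [  0.        ,   0.        ,   1.        ]]), 'distortion': array([-0.05955702,  0.        ,  0.        ,  0.        ,  0.        ]), 'rvec': array([ 0.76987903,  2.80981405, -0.77855529]), 'tvec': array([ 509.20246002, -262.90970414, 1376.64666736])}
top {'intrinsics': array([[434.82465326,   0.        , 279.73529902],
       [  0.        , 434.82465326, 212.79979883],
       [  0.        ,   0.        ,   1.        ]]), 'distortion': array([-0.13929825,  0.        ,  0.        ,  0.        ,  0.        ]), 'rvec': array([ 2.13262233, -2.19212623,  0.1015251 ]), 'tvec': array([  85.23294824,  637.03595143, 1219.33081193])}
```

View pics/scene0.png

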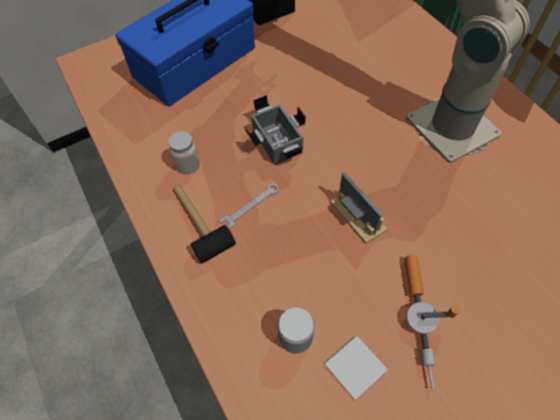

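View pics/top0.png

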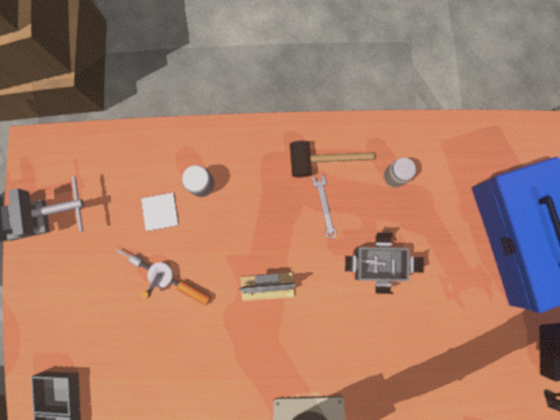

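The scene view shows the box near (278,133), rack and lid near (360,207). In the top view the lid and rack are near (267,285) and the box near (384,263). Next I'll build helpers, then measure.

```bash
cat > h.py <<'E'
import cv2,numpy as np
from cell import ctrl
def cam(n):
    c=ctrl.camera_info(n);R,_=cv2.Rodrigues(np.array(c['rvec']));return c['intrinsics'],np.array(c['distortion']),R,np.array(c['tvec']).ravel()
def pts(n,d):
    K,D,R,t=cam(n);h,w=d.shape
    u,v=np.meshgrid(np.arange(w),np.arange(h))
    p=np.stack([u.ravel(),v.ravel()],1).astype(np.float64)
    x=cv2.undistortPoints(p[:,None],K,D)[:,0]
    z=d.ravel().astype(float)
    P=np.c_[x*z[:,None],z]
    return ((P-t)@R).reshape(h,w,3)
def proj(n,P):
    K,D,R,t=cam(n);return cv2.projectPoints(np.array(P,float).reshape(-1,1,3),R,t,K,D)[0][:,0]
def ray(n,px,z):
    K,D,R,t=cam(n);px=np.array(px,float).reshape(-1,1,2)
    x=cv2.undistortPoints(px,K,D)[:,0];d=np.c_[x,np.ones(len(x))]@R;o=-R.T@t
    s=(z-o[2])/d[:,2];return o+d*s[:,None]
def tri(p1,p2,n1='scene',n2='top'):
    A=[];b=[]
    for n,p in((n1,p1),(n2,p2)):
        K,D,R,t=cam(n);x=cv2.undistortPoints(np.array(p,float).reshape(1,1,2),K,D)[0,0]
        for i in(0,1):
            A.append(R[i]-x[i]*R[2]);b.append(x[i]*t[2]-t[i])
    X,r,_,_=np.linalg.lstsq(np.array(A),np.array(b),rcond=None);return X,r
def crop(im,x0,y0,x1,y1,f,name):
    c=cv2.resize(im[y0:y1,x0:x1],None,fx=f,fy=f,interpolation=cv2.INTER_CUBIC)
    for x in range(x0-x0%10+10,x1,10):
        cv2.putText(c,str(x),(int((x-x0+.5)*f)-8,8),0,.3,(255,255,0),1);cv2.line(c,(int((x-x0+.5)*f),10),(int((x-x0+.5)*f),14),(255,255,0),1)
    for y in range(y0-y0%10+10,y1,10):
        cv2.putText(c,str(y),(0,int((y-y0+.5)*f)+3),0,.3,(255,255,0),1);cv2.line(c,(22,int((y-y0+.5)*f)),(26,int((y-y0+.5)*f)),(255,255,0),1)
    cv2.imwrite(name,c[:,:,::-1])
def shot(n,tag):
    im,d=ctrl.get_image(n);np.savez(f"{n}{tag}.npz",im=im,d=d);return im,d
E
python3 - <<'E'
from h import *
for n,b,r in (("scene",(240,85,320,170),(320,165,400,245)),("top",(335,220,435,300),(225,260,310,310))):
    f=np.load(n+"0.npz");im,d=f['im'],f['d']
    P=pts(n,d)
    crop(im,*b,8 if n=='top' else 7,f"pics/{n}_box.png");crop(im,*r,8 if n=='top' else 7,f"pics/{n}_rack.png")
    # general check: counter
    print(n,np.median(P[250:400,150:250,2]) , (d==0).mean())
    for nm,q in(("box",b),("rack",r)):
        Q=P[q[1]:q[3],q[0]:q[2]].reshape(-1,3)
        for lo,hi in((-10,5),(5,20),(20,50),(50,64),(64,76),(76,90),(90,120)):
            S=Q[(Q[:,2]>lo)&(Q[:,2]<hi)]
            if len(S)>3:print(nm,lo,hi,len(S),S.min(0).round(),S.max(0).round(),S.mean(0).round(1))
E
```

```text
scene -0.9693558241569797 0.003966836734693877
box -10 5 4324 [ 252. -482.   -8.] [626. -72.   5.] [ 442.2 -271.8    0. ]
box 5 20 552 [ 287. -457.    5.] [ 602. -100.   20.] [ 475.9 -238.8   11. ]
box 20 50 458 [ 442. -291.   20.] [ 537. -142.   50.] [ 485.  -225.    35.1]
box 50 64 666 [ 408. -324.   50.] [ 569. -109.   64.] [ 488.2 -213.3   59. ]
box 64 76 577 [ 408. -323.   64.] [ 572. -106.   76.] [ 485.  -219.2   68.7]
box 76 90 174 [ 404. -327.   76.] [ 576. -104.   90.] [ 480.3 -224.4   82.9]
box 90 120 12 [ 407. -321.   90.] [ 493. -197.   93.] [ 421.9 -231.9   91.2]
rack -10 5 4457 [232. -83.  -8.] [560. 233.   5.] [3.976e+02 7.640e+01 3.000e-01]
rack 5 20 651 [255. -50.   5.] [559. 230.  20.] [444.3 123.6  11.5]
rack 20 50 211 [408.  32.  20.] [450. 182.  50.] [436.7 133.2  37.2]
rack 50 64 117 [410.  33.  50.] [468. 182.  64.] [441.5 121.9  57.7]
rack 64 76 411 [409.  34.  64.] [469. 183.  76.] [447.6 112.2  69.6]
rack 76 90 130 [428.  37.  76.] [442. 181.  90.] [436.4 110.   83. ]
rack 90 120 400 [419.  33.  90.] [444. 182. 117.] [434.7 111.7 105.1]
top 0.208714851165050
[... 352 characters left out ...]
   64.] [ 572. -115.   76.] [ 486.6 -223.7   69.1]
box 76 90 158 [ 404. -329.   76.] [ 573. -107.   90.] [ 489.7 -231.1   83.3]
box 90 120 16 [ 405. -324.   90.] [ 494. -191.   96.] [ 420.4 -235.9   91.8]
rack -10 5 2843 [358. -14.  -9.] [508. 236.   5.] [ 4.354e+02  1.109e+02 -2.000e-01]
rack 5 20 633 [363. -13.   5.] [501. 233.  20.] [424.2 108.6  11.3]
rack 20 50 83 [408.  35.  21.] [449. 181.  50.] [439.5 109.9  38.3]
rack 50 64 30 [407.  45.  52.] [468. 179.  64.] [430.8 112.3  61.1]
rack 64 76 305 [407.  44.  64.] [466. 180.  75.] [446.3 109.1  68.6]
rack 76 90 16 [432.  34.  76.] [440. 171.  88.] [436.4 103.4  81.4]
rack 90 120 322 [417.  34.  90.] [440. 182. 118.] [429.1 108.8 105.8]
```

```bash
ls pics
```

```text
scene0.png
scene_box.png
scene_rack.png
top0.png
top_box.png
top_rack.png
```

View pics/top_box.png

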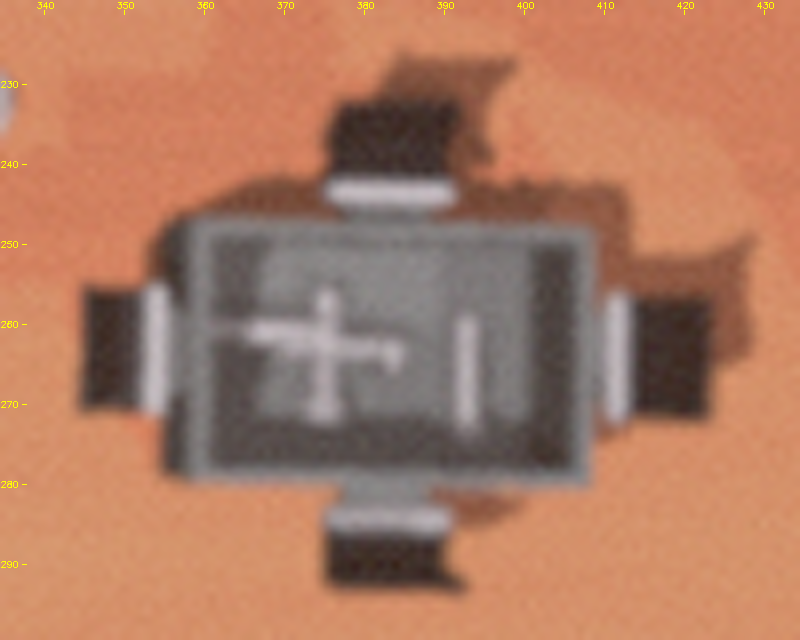

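View pics/top_rack.png

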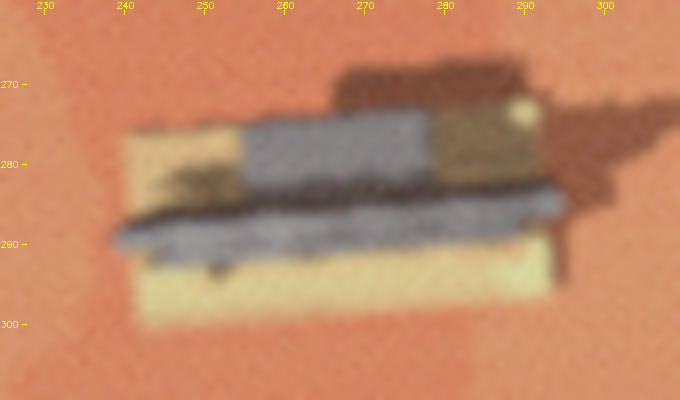

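View pics/scene_box.png

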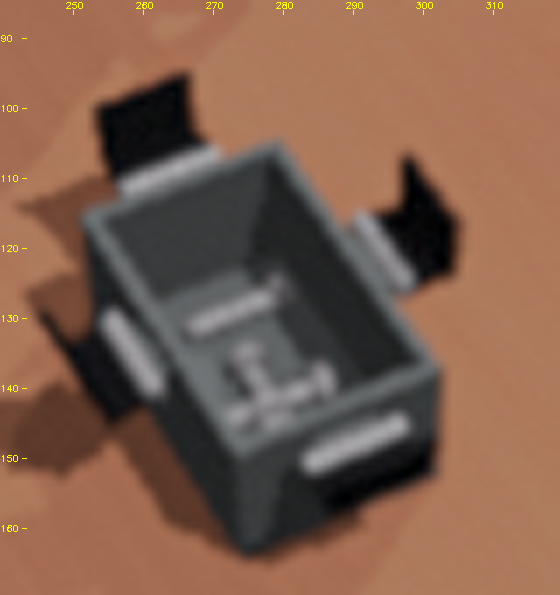

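View pics/scene_rack.png

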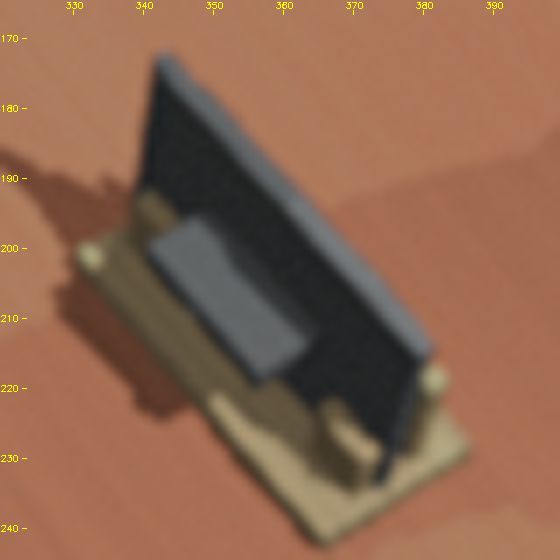

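The top view shows the box rim's outer corners near (358,247), (408,248), (407.5,280) and (357.5,279). The lid's upper edge runs from (239,289) to (294,285). In the scene view that edge runs from (342,172) to (381,215). I'll fit poses and overlay them.

```bash
cat > fit.py <<'E'
from h import *
from scipy.optimize import least_squares
def rz(a):
    c,s=np.cos(a),np.sin(a);return np.array([[c,-s,0],[s,c,0],[0,0,1]])
if __name__=="__main__":
    M=np.array([[-46,71,70],[46,71,70],[46,-71,70],[-46,-71,70]],float)
    o={'scene':[(302,138),(274.5,150),(251.5,115),(279.5,105)],'top':[(357.5,279.5),(358,247),(408.2,248),(407.5,280)]}
    for ks in(('scene',),('top',),('scene','top')):
        f=lambda p:np.concatenate([(proj(n,M@rz(p[2]).T+[p[0],p[1],0])-o[n]).ravel() for n in ks])
        r=least_squares(f,[487,-216,0],x_scale=[10,10,.1]);print(ks,r.x.round(3),r.fun.round(1))
    for k,(a,b) in zip(M,zip(o['scene'],o['top'])):
        X,_=tri(a,b);print(k,X.round(1))
    print('cams',[(-cam(n)[2].T@cam(n)[3]).round() for n in('scene','top')])
    for n in('scene','top'):
        F=np.load(n+'0.npz');P=pts(n,F['d']).reshape(-1,3)
        S=P[(P[:,2]>66)&(P[:,2]<74)&(abs(P[:,0]-487)<52)&(abs(P[:,1]+217)<78)]
        # rim depth: fit yaw via minAreaRect
        print(n,'rim z',np.median(S[:,2]),cv2.minAreaRect(S[:,:2].astype(np.float32)),len(S))
        S=P[(P[:,2]>103)&(P[:,2]<120)&(abs(P[:,0]-435)<30)&(abs(P[:,1]-108)<85)]
        c=np.polyfit(S[:,1]-108,S[:,0],1);print('lid edge',c,S[:,1].min(),S[:,1].max(),np.percentile(S[:,2],[10,50,90]),np.std(S[:,0]-np.polyval(c,S[:,1]-108)))
    X,_=tri((342,172),(294.5,284.5));print(X);X,_=tri((381,215),(239,289));print(X)
E
python3 fit.py
```

```text
('scene',) [ 4.86984e+02 -2.16170e+02 -5.30000e-02] [ 1.2 -0.2 -1.1  0.1 -0.3  0.6  0.3 -0.5]
('top',) [ 4.85058e+02 -2.16096e+02 -5.30000e-02] [-0.1  0.3 -0.1 -0.5 -0.2 -0.4  0.4  0.6]
('scene', 'top') [ 4.85957e+02 -2.16238e+02 -5.30000e-02] [ 1.5 -0.4 -0.8 -0.1 -0.   0.5  0.6 -0.7 -0.  -0.1 -0.1 -0.8 -0.1 -0.7
  0.4  0.3]
[-46.  71.  70.] [ 445.  -144.7   66.8]
[46. 71. 70.] [ 533.4 -148.2   67.7]
[ 46. -71.  70.] [ 526.7 -290.2   70.4]
[-46. -71.  70.] [ 437.5 -284.7   67.7]
cams [array([ 897.,  552., 1056.]), array([ 508.,   56., 1280.])]
scene rim z 69.15026861619172 ((484.1728515625, -218.3776092529297), (151.94419860839844, 99.37276458740234), 87.1792221069336) 345
lid edge [-6.79026676e-02  4.34873889e+02] 34.03083720257545 182.19056682202043 [105.0540723  111.05875086 114.16881087] 2.663867538515993
top rim z 69.67551869201036 ((489.537109375, -218.57058715820312), (140.5685577392578, 100.3770980834961), 87.8569564819336) 329
lid edge [-6.02536478e-02  4.32211904e+02] 34.05476043910673 181.48959519145802 [108.64431567 111.81929207 114.39671476] 2.706090952071151
[438.34168008  32.33300034 112.21719221]
[428.79178712 181.92607065 108.97420863]
```

```bash
cat > ov.py <<'E'
from fit import *
def boxl(x0,x1,y0,y1,z0,z1):
    c=np.array([[x,y,z] for x in(x0,x1) for y in(y0,y1) for z in(z0,z1)],float)
    e=[(i,j) for i in range(8) for j in range(i+1,8) if bin(i^j).count('1')==1];return c,e
def draw(im,n,items,x0,y0,x1,y1,f,name):
    c=cv2.resize(im[y0:y1,x0:x1],None,fx=f,fy=f,interpolation=cv2.INTER_CUBIC)
    for (C,E),T,col in items:
        q=(proj(n,C@T[0].T+T[1])-[x0,y0]+.5)*f
        for i,j in E: cv2.line(c,tuple(int(v) for v in q[i]),tuple(int(v) for v in q[j]),col,1,cv2.LINE_AA)
    cv2.imwrite(name,c[:,:,::-1])
if __name__=="__main__":
    import sys
    bx,by,ba,rx,ry,ra=map(float,sys.argv[1:7])
    TB=(rz(ba),np.array([bx,by,0]));TR=(rz(ra),np.array([rx,ry,0]))
    # rack frame, lid standing: joint plane at x=0, panel 0..8, plug -8..0; z 12..112
    it=[(boxl(-46,46,-71,71,0,70),TB,(0,255,0)),(boxl(-40,40,-65,65,60,70),TB,(255,255,0)),
        (boxl(0,8,-75,75,12,112),TR,(0,255,0)),(boxl(-8,0,-62,62,25,99),TR,(0,255,255)),(boxl(8,38,-33,33,55,69),TR,(255,255,0)),
        (boxl(-35,35,-75,75,0,12),TR,(255,0,255))]
    for n,b,r in (("scene",(240,85,320,170),(320,165,400,245)),("top",(335,220,435,300),(225,260,310,310))):
        im=np.load(n+"0.npz")['im']
        draw(im,n,it,*b,7,f"pics/{n}_box_ov{sys.argv[7]}.png");draw(im,n,it,*r,7,f"pics/{n}_rack_ov{sys.argv[7]}.png")
E
python3 ov.py 486 -216.2 -0.053 430 108 0.064 1
python3 - <<'E'
import cv2,numpy as np
a=[cv2.imread(f'pics/{n}_ov1.png') for n in('scene_box','top_box','scene_rack','top_rack')]
def st(l):
    h=max(i.shape[0] for i in l);return np.hstack([cv2.copyMakeBorder(i,0,h-i.shape[0],0,0,0) for i in l])
cv2.imwrite('pics/ovA.png',cv2.resize(st(a[:2]),(800,0) if 0 else None,fx=.62,fy=.62));cv2.imwrite('pics/ovB.png',cv2.resize(st(a[2:]),None,fx=.68,fy=.68))
E
```

```text
(no output)
```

View pics/ovA.png

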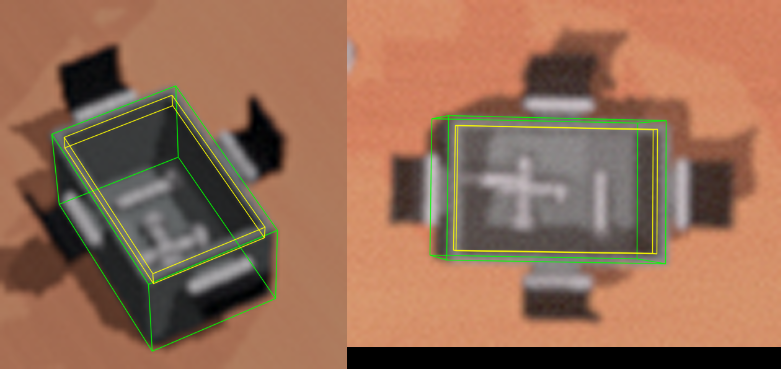

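View pics/ovB.png

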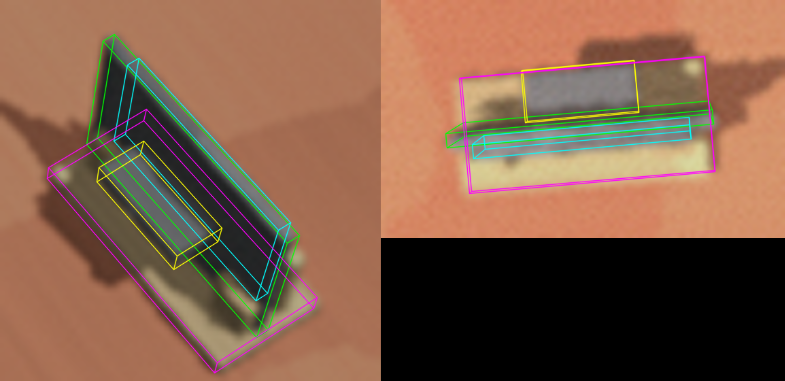

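Run:
```python
from ov import *
im=np.load("top0.npz")['im']; im2=np.load("scene0.npz")['im']
for k,(rx,) in enumerate([(430,),(427,)]):
    TR=(rz(.064),np.array([rx,108.,0]))
    it=[(boxl(0,8,-75,75,12,112),TR,(0,255,0)),(boxl(-8,0,-62,62,25,99),TR,(0,255,255)),(boxl(8,38,-33,33,55,69),TR,(255,255,0))]
    draw(im,'top',it,232,265,302,300,11,f'pics/lt{k}.png'); draw(im2,'scene',it,325,165,395,240,8,f'pics/ls{k}.png')
a=np.vstack([cv2.imread(f'pics/lt{k}.png') for k in(0,1)])
cv2.imwrite('pics/lt.png',cv2.resize(a,None,fx=.75,fy=.75))
```

```text
(no output)
```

View pics/lt.png

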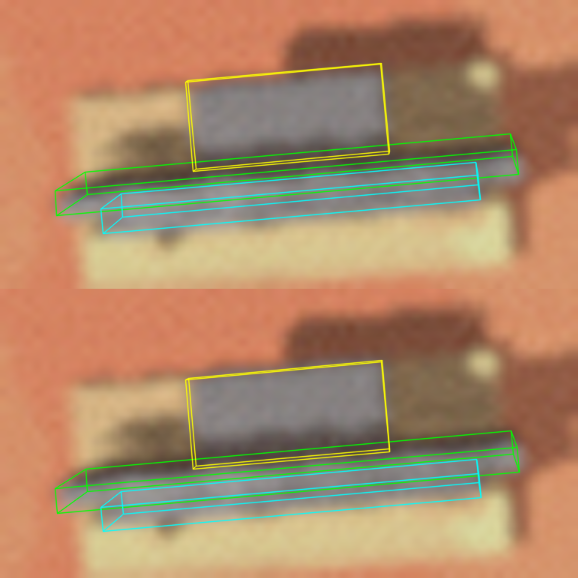

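View pics/ls0.png

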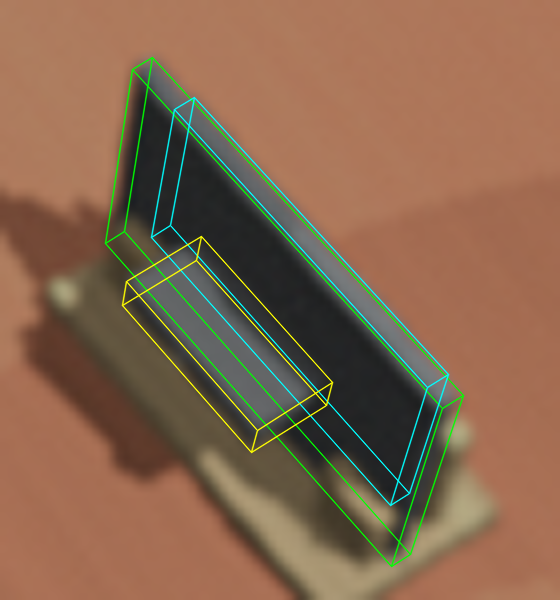

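The box pose fits in both views: (486,-216), yaw -0.053. The rack fits at (430,108), yaw 0.064, and the lid's top leans about 2 to 3 mm toward the robot. Before moving I'll locate the obstacles.

Run:
```python
from h import *
F=np.load('top0.npz');P=pts('top',F['d'])
for nm,(u,v) in dict(tin=(197,175),tile=(160,212),drill=(160,272),drilltip=(118,250),drillend=(210,299),mal=(300,158),malend=(374,156),sp=(319,180),sp2=(331,234),jar=(403,168)).items(): print(nm,P[v,u].round())
S=P[150:320,470:560].reshape(-1,3);S=S[S[:,2]>30];print('toolbox',S.min(0),S.max(0))
m=(P[...,2]>30)&(P[...,0]>-50)&(P[...,0]<750)
h=np.where(m,P[...,2],0)
# coarse map max height 50mm cells
H={}
for x,y,z in P[m]: 
    k=(int(x//50),int(y//50));H[k]=max(H.get(k,0),z)
for ix in range(14,-2,-1): print(ix*50,[int(H.get((ix,iy),0)) for iy in range(9,-14,-1)])
```

```text
tin [744. 293. 103.]
tile [655. 426.   5.]
drill [477. 418.  33.]
drilltip [543. 549.  23.]
drillend [394. 280.  -3.]
mal [793.   5.  58.]
malend [ 806. -221.    4.]
sp [737. -52.   2.]
sp2 [576. -81.  -1.]
jar [ 746. -277.  109.]
toolbox [ 339.04904787 -708.69381725   30.16929383] [ 762.00588598   55.99262445 1280.03809907]
700 [0, 0, 0, 107, 105, 0, 0, 0, 0, 63, 62, 0, 0, 0, 109, 116, 113, 0, 0, 0, 183, 184, 183]
650 [0, 0, 0, 90, 90, 0, 0, 0, 0, 0, 0, 0, 0, 0, 0, 0, 0, 0, 0, 0, 185, 182, 183]
600 [0, 0, 0, 0, 0, 0, 0, 0, 0, 0, 0, 0, 0, 0, 0, 0, 0, 0, 0, 0, 182, 182, 227]
550 [0, 0, 0, 0, 0, 0, 0, 0, 0, 0, 0, 0, 0, 0, 86, 0, 0, 0, 0, 0, 180, 183, 227]
500 [36, 37, 0, 0, 0, 0, 0, 0, 1280, 0, 0, 0, 86, 75, 74, 74, 65, 0, 0, 0, 158, 182, 215]
450 [38, 58, 40, 0, 0, 0, 0, 74, 74, 0, 0, 0, 88, 74, 0, 75, 92, 0, 0, 0, 138, 182, 182]
400 [89, 89, 37, 38, 37, 0, 117, 118, 118, 114, 0, 0, 75, 93, 96, 74, 0, 0, 0, 0, 0, 183, 182]
350 [0, 0, 0, 37, 37, 0, 0, 0, 0, 0, 0, 0, 0, 0, 0, 0, 0, 0, 0, 0, 0, 178, 182]
300 [0, 0, 0, 0, 0, 0, 0, 0, 0, 0, 0, 0, 0, 0, 0, 0, 0, 0, 0, 0, 0, 0, 178]
250 [0, 0, 0, 0, 0, 0, 0, 0, 0, 0, 0, 0, 0, 0, 0, 0, 0, 0, 0, 0, 0, 0, 0]
200 [0, 0, 0, 0, 0, 0, 0, 0, 0, 0, 0, 0, 0, 0, 0, 0, 0, 0, 0, 0, 0, 0, 0]
150 [0, 0, 0, 0, 0, 0, 0, 0, 0, 0, 0, 0, 0, 0, 0, 0, 0, 0, 0, 0, 0, 345, 0]
100 [0, 0, 0, 0, 0, 0, 0, 0, 0, 0, 0, 0, 0, 0, 0, 0, 0, 0, 0, 0, 0, 342, 0]
50 [0, 0, 0, 0, 0, 0, 0, 0, 0, 80, 79, 0, 0, 0, 0, 0, 0, 0, 0, 0, 0, 0, 0]
0 [0, 0, 0, 0, 0, 0, 0, 0, 0, 0, 38, 0, 0, 0, 0, 0, 0, 0, 0, 0, 0, 0, 0]
-50 [0, 0, 0, 0, 0, 0, 0, 0, 0, 0, 0, 0, 0, 0, 0, 0, 0, 0, 0, 0, 0, 0, 0]
```

Request:
{"method": "step_arm", "body": {
  "deltas": [
    [[1,16,35,3,0,0,-0.01],[1,16,35,3,0,0,-0.01],[1,16,35,3,0,0,-0.01],[1,16,35,3,0,0,-0.01],[1,16,35,3,0,0,-0.01],[1,16,35,3,0,0,-0.01],[1,16,35,0,0,0,-0.01],[1,16,35,0,0,0,-0.01],[1,16,35,0,0,0,-0.01],[1,16,35,0,0,0,-0.01]]
  ]
}}

```text
clock: 0.93
eef_pos: [319.0, -278.4, 257.3]
tool_rot: [-3.141, 0.0, 0.146]
force: [1.4, -0.6, 0.0]
width: 85.2
```

Request:
{"method": "step_arm", "body": {
  "deltas": [
    [[1,13.6,38.4,0,0,0,-0.01],[1,13.6,38.4,0,0,0,-0.01],[1,13.6,38.4,0,0,0,-0.01],[1,13.6,38.4,0,0,0,-0.01],[1,13.6,38.4,0,0,0,-0.01],[1,13.6,38.4,0,0,0,-0.01],[1,13.6,38.4,0,0,0,-0.01],[1,13.6,38.4,0,0,0,-0.01],[1,13.6,38.4,0,0,0,0],[1,12.0,38.0,0,0,0,0]]
  ]
}}

```text
clock: 1.77
eef_pos: [453.5, 105.4, 257.2]
tool_rot: [3.141, -0.0, 0.067]
force: [0.9, -0.6, -0.6]
width: 85.3
```

Run:
```python
from h import *
s=ctrl.read_state();print(s['qpos'].round(3),s['eef_pos'],s['tool_rot'])
im,d=shot('scene','1');crop(im,300,60,460,260,4,'pics/s1.png')
im,d=shot('top','1');cv2.imwrite('pics/t1.png',im[:,:,::-1])
```

```text
[-0.187  0.345 -0.135  1.986  0.063  0.814 -1.861] [453.525912   105.36069489 257.24351713] [ 3.14149868e+00 -1.37971931e-04  6.69083281e-02]
```

View pics/s1.png

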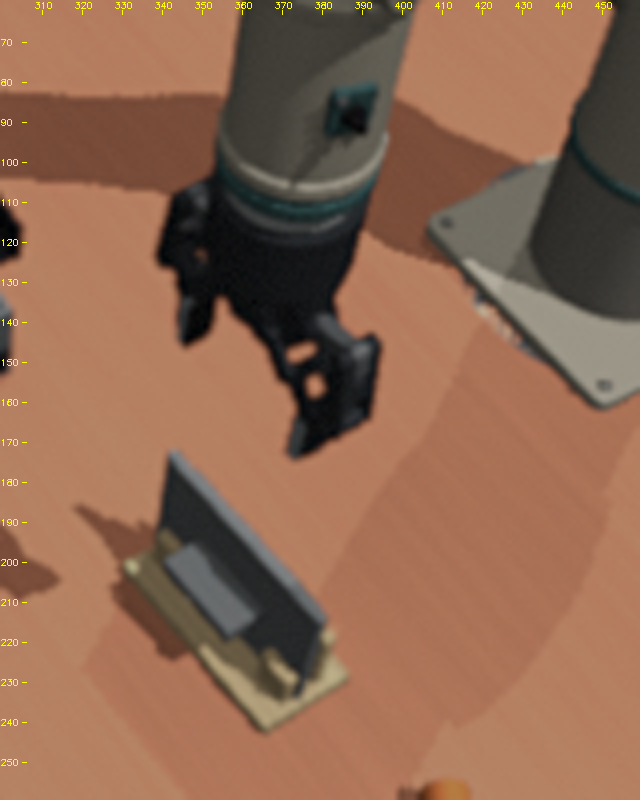

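View pics/t1.png

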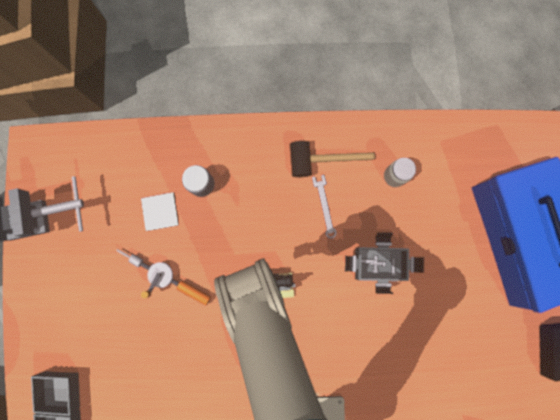

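Request:
{"method": "step_arm", "body": {
  "deltas": [
    [[1,2.5,4.0,-20,0,0,0],[1,0,0,-30,0,0,0],[1,0,0,-30,0,0,0],[1,0,0,-30,0,0,0],[1,0,0,-25,0,0,0],[1,0,0,-20,0,0,0],[1,0,0,-10,0,0,0],[1,0,0,0,0,0,0]]
  ]
}}

```text
clock: 2.53
eef_pos: [453.9, 106.3, 90.1]
tool_rot: [3.14, 0.005, 0.066]
force: [-0.3, 0.5, -0.2]
width: 85.2
```

Run:
```python
from h import *
s=ctrl.read_state();print(s['qpos'].round(3),s['eef_pos'],s['tool_rot'])
im,d=shot('scene','2');crop(im,300,110,420,250,5,'pics/s2.png')
```

```text
[-0.234  0.629 -0.082  2.141  0.131  0.381 -1.927] [453.86529277 106.29574713  90.08618512] [3.14022924 0.00511577 0.06648903]
```

View pics/s2.png

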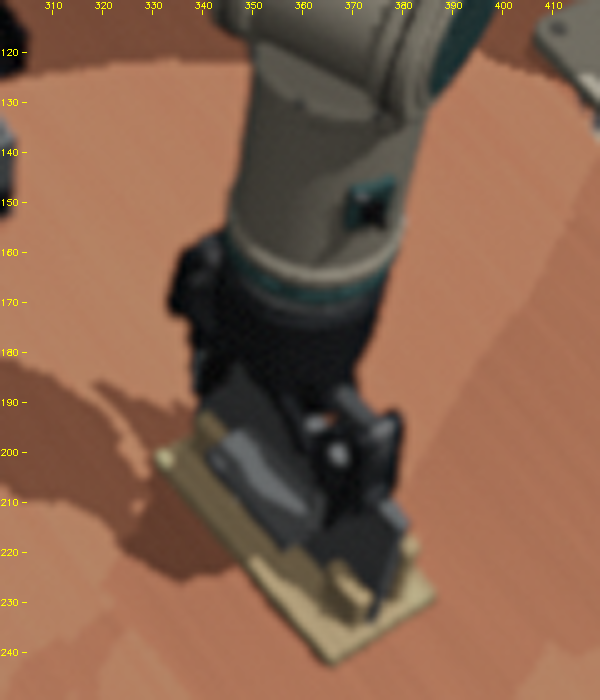

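Request:
{"method": "step_arm", "body": {
  "deltas": [
    [[1,2,3,0,0,0,0],[1,0,0,-8,0,0,0],[1,0,0,-8,0,0,0],[1,0,0,0,0,0,0]]
  ]
}}

```text
clock: 2.92
eef_pos: [457.3, 110.2, 75.6]
tool_rot: [3.141, 0.001, 0.067]
force: [0.2, 0.3, 0.3]
width: 85.4
```

Run:
```python
from h import *
s=ctrl.read_state();print(s['qpos'].round(3),s['eef_pos'],s['tool_rot'],s['force'])
```

```text
[-0.245  0.66  -0.075  2.141  0.135  0.346 -1.935] [457.34297959 110.18706748  75.55435722] [3.14134433e+00 8.44865633e-04 6.69094188e-02] [0.17562952 0.28701067 0.25385169]
```

Request:
{"method": "step_arm", "body": {
  "deltas": [
    [[1,-1,-1.5,-6,0,0,0],[1,0,0,-6,0,0,0],[1,0,0,-5,0,0,0],[1,0,0,-2,0,0,0],[1,0,0,0,0,0,0]]
  ]
}}

```text
clock: 3.33
eef_pos: [456.3, 108.7, 56.7]
tool_rot: [3.141, 0.001, 0.067]
force: [1.3, 0.7, 0.8]
width: 85.3
```

Run:
```python
from h import *
s=ctrl.read_state();print(s['qpos'].round(3),s['eef_pos'],s['tool_rot'],s['force'])
im,d=shot('scene','3');crop(im,310,140,410,250,6,'pics/s3.png')
```

```text
[-0.249  0.697 -0.065  2.152  0.144  0.297 -1.941] [456.347851   108.67491757  56.67958658] [3.14131537e+00 1.08384971e-03 6.67885710e-02] [1.25523865 0.68248685 0.82443093]
```

View pics/s3.png

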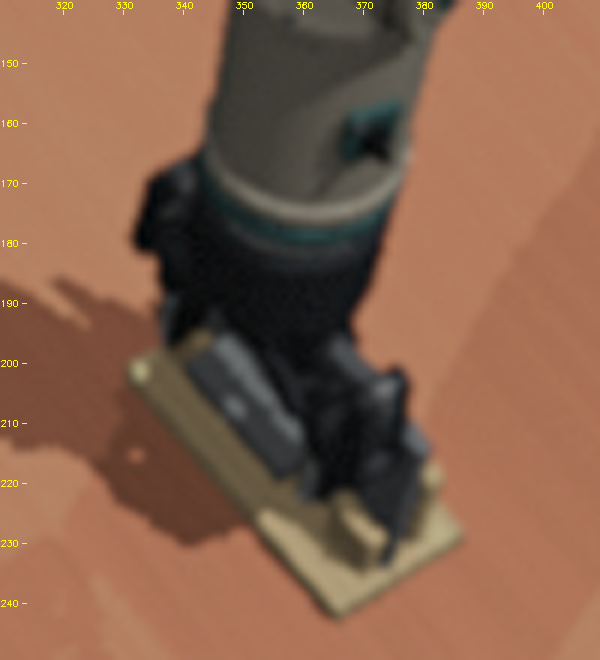

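The picture shows the fingers on either side of the bar's ends: one near (375,215), the other hidden behind the bar's far end. There is no contact yet, so I'll close.

Request:
{"method": "step_arm", "body": {
  "deltas": [
    [[1,0,0,-2,0,0,0],[0,0,0,0,0,0,0],[0,0,0,0,0,0,0],[0,0,0,0,0,0,0],[0,0,0,0,0,0,0],[0,0,0,0,0,0,0]]
  ]
}}

```text
clock: 3.88
eef_pos: [457.3, 109.0, 55.8]
tool_rot: [-3.141, -0.001, 0.067]
force: [0.8, 0.4, 6.6]
width: 64.7
```

Run:
```python
from h import *
s=ctrl.read_state();print(s['qpos'].round(3),s['eef_pos'],s['force'],s['torque'],s['width'])
im,d=shot('scene','4');crop(im,310,140,410,250,6,'pics/s4.png')
```

```text
[-0.25   0.699 -0.065  2.152  0.145  0.293 -1.942] [457.31762699 108.98840716  55.81363624] [0.81994762 0.44689559 6.5940332 ] [0.06053157 0.07492377 0.01592734] 64.74164590703877
```

View pics/s4.png

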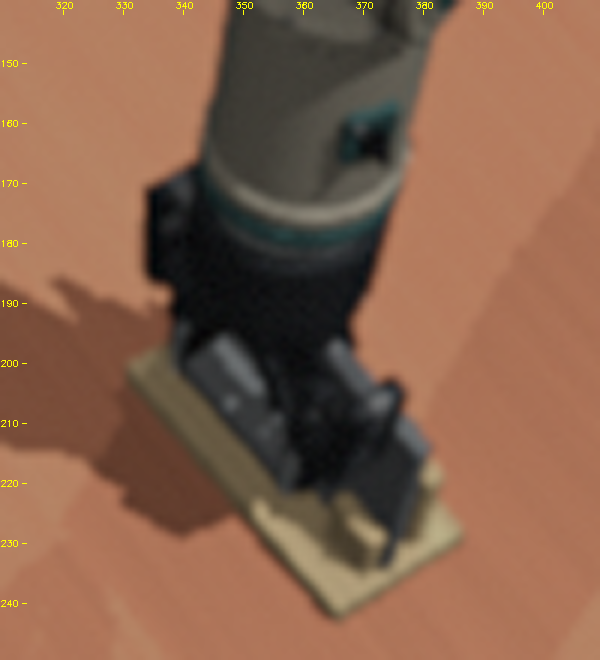

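Request:
{"method": "step_arm", "body": {
  "deltas": [
    [[0,0,0,3,0,0,0],[0,0,0,8,0,0,0],[0,0,0,14,0,0,0],[0,0,0,20,0,0,0],[0,0,0,25,0,0,0],[0,0,0,30,0,0,0],[0,0,0,30,0,0,0],[0,0,0,30,0,0,0],[0,0,0,20,0,0,0],[0,0,0,0,0,0,0]]
  ]
}}

```text
clock: 4.77
eef_pos: [458.8, 109.4, 239.6]
tool_rot: [-3.14, -0.008, 0.067]
force: [1.1, 0.0, -1.9]
width: 64.1
```

Run:
```python
from h import *
s=ctrl.read_state();print(s['qpos'].round(3),s['eef_pos'],s['force'],s['torque'],s['width'])
im,d=shot('scene','5');crop(im,290,60,420,250,4,'pics/s5.png')
```

```text
[-0.189  0.375 -0.141  2.001  0.075  0.762 -1.879] [458.82833794 109.37776115 239.5628646 ] [ 1.06366446  0.01459474 -1.85582001] [ 0.0114588  -0.06725074  0.00504526] 64.08840903638196
```

View pics/s5.png

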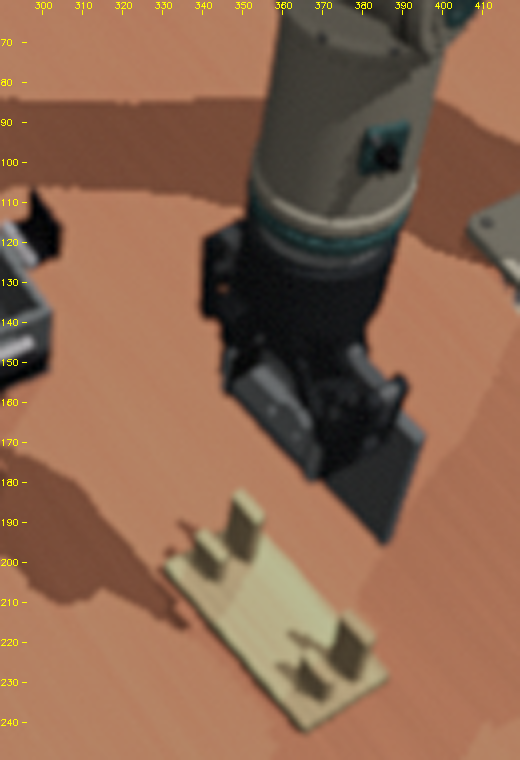

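```bash
cat > fk.py <<'E'
import numpy as np,itertools
from scipy.spatial.transform import Rotation as Ro
from scipy.optimize import least_squares
D=[([1.25816142,0.62934105,0.03845229,1.51837344,-0.02701777,0.99626475,-0.01998586],[158.699,-629.709,238.391],[-3.13972,0,.24683]),
([-0.187,0.345,-0.135,1.986,0.063,0.814,-1.861],[453.53,105.36,257.24],[3.1415,0,.0669]),
([-0.234,0.629,-0.082,2.141,0.131,0.381,-1.927],[453.87,106.3,90.09],[3.14023,.0051,.0665]),
([-0.245,0.66,-0.075,2.141,0.135,0.346,-1.935],[457.34,110.19,75.55],[3.14134,.0008,.0669]),
([-0.249,0.697,-0.065,2.152,0.144,0.297,-1.941],[456.35,108.67,56.68],[3.1413,.0011,.0668]),
([-0.189,0.375,-0.141,2.001,0.075,0.762,-1.879],[458.83,109.38,239.56],[-3.14,-.008,.067])]
def fk(q,p,s):
    R=Ro.identity();t=np.zeros(3)
    h,x1,a,x2,b,x3,c,ph,ph7=p
    R=Ro.from_euler('z',s[0]*q[0]+ph);t=t+R.apply([0,0,h])
    R=R*Ro.from_euler('y',q[1])*Ro.from_euler('z',s[1]*q[2]);t=t+R.apply([x1,0,a])
    R=R*Ro.from_euler('y',q[3]);t=t+R.apply([x2,0,b])
    R=R*Ro.from_euler('z',s[2]*q[4])*Ro.from_euler('y',q[5]);t=t+R.apply([x3,0,c])
    R=R*Ro.from_euler('z',s[3]*q[6]+ph7)
    return t,R
def res(p,s):
    o=[]
    for q,x,r in D:
        t,R=fk(q,p,s);o+=list((t-x)/3);o+=list((R.inv()*Ro.from_euler('xyz',r)).as_rotvec()*100)
    return np.array(o)
if __name__=="__main__":
    for s in itertools.product((1,-1),repeat=4):
        best=min((least_squares(res,[350,0,400,0,400,0,250,f,g],args=(s,),x_scale=[100,10,100,10,100,10,100,1,1]) for f in(0,) for g in(0,1.57,3.14,-1.57)),key=lambda r:r.cost)
        print(s,round(best.cost,2),best.x.round(2))
E
python3 fk.py
```

```text
(1, 1, 1, 1) 729.84 [ 4.84387e+03  1.20423e+03 -2.30356e+03 -1.35791e+03 -1.28634e+03
 -8.23300e+01  3.87908e+03  6.10000e-01  5.13000e+00]
(1, 1, 1, -1) 34522.84 [ 4.84379e+03  1.20423e+03 -2.30356e+03 -1.35792e+03 -1.28635e+03
 -8.23300e+01  3.87899e+03  6.10000e-01  9.00000e-01]
(1, 1, -1, 1) 1901.15 [ 6.82430e+02  1.22326e+03 -2.41937e+03 -1.36661e+03 -1.29623e+03
 -1.27090e+02 -3.79510e+02  5.30000e-01 -1.08000e+00]
(1, 1, -1, -1) 40086.88 [ 6.82650e+02  1.22325e+03 -2.41936e+03 -1.36661e+03 -1.29623e+03
 -1.27090e+02 -3.79280e+02  5.30000e-01  9.70000e-01]
(1, -1, 1, 1) 2092.91 [-1.08852e+03  1.22380e+03 -2.29818e+03 -1.32957e+03 -1.26437e+03
 -5.13700e+01 -2.10025e+03  7.20000e-01  5.37000e+00]
(1, -1, 1, -1) 41017.84 [-1.08830e+03  1.22381e+03 -2.29821e+03 -1.32958e+03 -1.26438e+03
 -5.13800e+01 -2.10006e+03  7.20000e-01  1.14000e+00]
(1, -1, -1, 1) 4407.64 [ 6.69448e+03  1.20426e+03 -2.17477e+03 -1.33628e+03 -1.26771e+03
 -2.36600e+01  5.81145e+03  3.70000e-01  5.18000e+00]
(1, -1, -1, -1) 38142.52 [ 6.69437e+03  1.20426e+03 -2.17477e+03 -1.33628e+03 -1.26771e+03
 -2.36700e+
[... 434 characters left out ...]
e+02 -4.0000e-02 -6.6000e-01]
(-1, 1, -1, -1) 700.14 [-7.0399e+02  3.1800e+01  5.9769e+02  5.0500e+00  3.8554e+02  5.0070e+01
 -6.8946e+02 -4.0000e-02  1.3900e+00]
(-1, -1, 1, 1) 31263.92 [-6.2200e+01 -1.7000e-01  5.5315e+02 -1.0900e+00  3.8362e+02 -1.7800e+00
 -6.1610e+01 -5.0000e-02 -6.8000e-01]
(-1, -1, 1, -1) 595.3 [-6.2180e+01 -1.7000e-01  5.5315e+02 -1.0900e+00  3.8362e+02 -1.7800e+00
 -6.1590e+01 -5.0000e-02  1.3700e+00]
(-1, -1, -1, 1) 26279.14 [ 5.5522e+02 -2.0100e+00  5.7262e+02 -5.1000e-01  3.8458e+02  7.0900e+00
  5.7232e+02 -5.0000e-02  5.7500e+00]
(-1, -1, -1, -1) 3.75 [ 5.5526e+02 -2.0100e+00  5.7263e+02 -5.1000e-01  3.8458e+02  7.1000e+00
  5.7235e+02 -5.0000e-02  1.5200e+00]
```

```bash
cat > ik.py <<'E'
from fk import *
lo=np.array([-3.06,-.37,-1.25,.18,-1.1,.23,-2.94]);hi=np.array([3.06,2.12,1.32,2.47,4.24,1.98,2.94])
S=(-1,-1,-1,-1)
def P(c): return [c-17,-1,572.6,0,384.6,0,c,-.05,1.52]
def ik(x,R,q0,c,reg=.3):
    p=P(c)
    f=lambda q:np.r_[(lambda t,RR:np.r_[(t-x)/2,(RR.inv()*R).as_rotvec()*150])(*fk(q,p,S)),reg*(q-q0)]
    r=least_squares(f,np.clip(q0,lo+.03,hi-.03),bounds=(lo+.02,hi-.02));t,RR=fk(r.x,p,S)
    return r.x,np.linalg.norm(t-x),(RR.inv()*R).magnitude()
if __name__=="__main__":
    q0=np.array(D[-1][0])
    for c in(280,340):
      for psi in(.067,-.4,-.8,-1.2,-1.57):
        for loc in((560,110),(600,60)):
            q=q0.copy();out=[]
            n=np.array([np.cos(psi),np.sin(psi),0]);k=np.array([np.sin(psi),-np.cos(psi),0])
            R0=Ro.from_euler('xyz',[np.pi,0,.067])
            for s in np.linspace(0,1,8):   # move + yaw
                x=np.array([458.8,109.4,239.6])*(1-s)+np.r_[loc,240]*s
                q,e,a=ik(x,Ro.from_rotvec([0,0,(psi-.067)*s])*R0,q,c);
            R1=Ro.from_rotvec([0,0,psi-.067])*R0
            for th in np.arange(.1,1.31,.1):
                x=np.r_[loc,240-th/1.3*150]
                q,e,a=ik(x,Ro.from_rotvec(k*th)*R1,q,c)
                if e<3 and a<.03: ok=th;qq=q
                else: break
            print(c,psi,loc,'max tilt',round(ok,2),qq.round(2))
E
python3 ik.py
```

```text
280 0.067 (560, 110) max tilt 0.4 [-0.1   0.47 -0.24  2.11  0.81  0.25 -2.56]
280 0.067 (600, 60) max tilt 0.4 [-0.    0.51 -0.23  2.03  0.56  0.25 -2.2 ]
280 -0.4 (560, 110) max tilt 0.4 [-0.62  0.51  0.35  2.06  0.27  0.3  -2.55]
280 -0.4 (600, 60) max tilt 0.4 [-0.45  0.53  0.3   1.99  0.21  0.31 -2.39]
280 -0.8 (560, 110) max tilt 0.6 [-1.03  0.73  0.82  2.05  0.14  0.29 -2.92]
280 -0.8 (600, 60) max tilt 0.6 [-0.86  0.72  0.74  2.01  0.24  0.26 -2.92]
280 -1.2 (560, 110) max tilt 1.0 [-1.31  1.33  1.3   1.9  -0.39  0.6  -2.92]
280 -1.2 (600, 60) max tilt 1.1 [-1.21  1.4   1.3   1.88 -0.38  0.5  -2.92]
280 -1.57 (560, 110) max tilt 0.6 [-1.12  1.1   1.3   1.73 -0.53  1.02 -2.92]
280 -1.57 (600, 60) max tilt 0.7 [-1.04  1.18  1.3   1.68 -0.49  0.98 -2.92]
340 0.067 (560, 110) max tilt 0.4 [-0.06  0.46 -0.31  2.17  1.03  0.25 -2.79]
340 0.067 (600, 60) max tilt 0.4 [ 0.08  0.5  -0.33  2.09  0.84  0.25 -2.48]
340 -0.4 (560, 110) max tilt 0.4 [-0.68  0.5   0.39  2.1   0.28  0.27 -2.59]
340 -0.4 (600, 60) max tilt 0.4 [-0.51  0.52  0.33  2.04  0.22  0.27 -2.42]
340 -0.8 (560, 110) max tilt 0.9 [-1.41  1.23  1.25  2.15 -1.08  0.25 -2.03]
340 -0.8 (600, 60) max tilt 0.6 [-0.94  0.74  0.78  2.04  0.17  0.25 -2.92]
340 -1.2 (560, 110) max tilt 0.9 [-1.35  1.29  1.27  1.87 -0.44  0.68 -2.92]
340 -1.2 (600, 60) max tilt 1.0 [-1.27  1.38  1.29  1.85 -0.44  0.6  -2.92]
340 -1.57 (560, 110) max tilt 0.5 [-1.13  1.06  1.28  1.71 -0.58  1.06 -2.92]
340 -1.57 (600, 60) max tilt 0.6 [-1.05  1.14  1.28  1.65 -0.54  1.03 -2.92]
```

```bash
cat > scan.py <<'E'
from ik import *
q0=np.array(D[-1][0]);c=310
R0=Ro.from_euler('xyz',[np.pi,0,.067])
for loc in((540,110),(470,-40),(600,60)):
  for psi in(.6,1.2,1.57,1.9,2.2,2.5,2.8,3.14,3.5,4.0):
    q=q0.copy();ok=-1;qq=q
    n=np.array([np.cos(psi),np.sin(psi),0]);k=np.array([np.sin(psi),-np.cos(psi),0])
    for s in np.linspace(.1,1,10):
        x=np.array([458.8,109.4,239.6])*(1-s)+np.r_[loc,240]*s
        q,e,a=ik(x,Ro.from_rotvec([0,0,(psi-.067)*s])*R0,q,c)
        if e>3 or a>.03: print('yaw fail',psi,s);break
    R1=Ro.from_rotvec([0,0,psi-.067])*R0
    for th in np.arange(.15,1.36,.15):
        x=np.r_[loc,240-th/1.3*150]
        q,e,a=ik(x,Ro.from_rotvec(k*th)*R1,q,c)
        if e<3 and a<.03: ok=th;qq=q
        else: break
    w=fk(qq,P(c),S)[0]-fk(qq,P(c),S)[1].apply([0,0,c])
    print(loc,psi,'tilt',round(ok,2),qq.round(2),'wrist',w.round())
E
python3 scan.py
```

```text
(540, 110) 0.6 tilt 0.6 [ 0.66  0.85 -1.23  2.31  1.9   0.55 -2.92] wrist [401.  10. 430.]
(540, 110) 1.2 tilt 0.75 [ 0.62  0.8  -0.77  2.16 -0.96  0.25  0.63] wrist [463. -87. 380.]
(540, 110) 1.57 tilt 1.35 [ 0.93  1.59 -1.2   1.86  0.04  0.65  0.23] wrist [ 540. -192.  152.]
(540, 110) 1.9 tilt 1.35 [ 0.76  1.51 -1.09  1.61 -0.05  1.08  0.38] wrist [ 638. -176.  152.]
(540, 110) 2.2 tilt 1.35 [ 0.59  1.48 -1.01  1.39 -0.04  1.43  0.46] wrist [ 718. -135.  152.]
(540, 110) 2.5 tilt 1.35 [ 0.42  1.48 -0.94  1.19  0.    1.73  0.55] wrist [782. -71. 152.]
(540, 110) 2.8 tilt 1.2 [ 0.27  1.39 -0.89  1.12  0.14  1.88  0.68] wrist [812.  13. 214.]
(540, 110) 3.14 tilt 1.05 [ 0.14  1.3  -0.85  1.12  0.32  1.96  0.88] wrist [809. 110. 273.]
(540, 110) 3.5 tilt 1.05 [-0.13  1.19 -0.41  1.11  0.3   1.96  1.36] wrist [792. 204. 273.]
(540, 110) 4.0 tilt 1.35 [-0.58  1.33  0.24  1.09  0.34  1.96  1.98] wrist [738. 339. 152.]
(470, -40) 0.6 tilt 0.45 [ 0.48  0.42 -0.3   2.33 -1.08  0.25  0.29] wrist [ 359. -116.  468.]
(470, -40) 1.2 tilt 1.35 [ 1.35  1.58 -1.14  2.1  -0.01  0.46  0.32] wrist [
[... 996 characters left out ...]
1.16  1.65 -0.05  0.85  0.3 ] wrist [ 600. -242.  152.]
(600, 60) 1.9 tilt 1.35 [ 0.73  1.5  -1.05  1.38 -0.09  1.28  0.41] wrist [ 698. -226.  152.]
(600, 60) 2.2 tilt 1.35 [ 0.55  1.5  -0.97  1.14 -0.06  1.64  0.48] wrist [ 778. -185.  152.]
(600, 60) 2.5 tilt 1.35 [ 0.38  1.52 -0.91  0.91  0.01  1.96  0.58] wrist [ 842. -121.  152.]
(600, 60) 2.8 tilt 1.05 [ 0.25  1.33 -0.81  0.96  0.19  1.96  0.79] wrist [853. -30. 273.]
(600, 60) 3.14 tilt 0.9 [ 0.13  1.22 -0.7   0.99  0.35  1.96  1.07] wrist [843.  60. 329.]
(600, 60) 3.5 tilt 0.9 [-0.04  1.17 -0.5   1.02  0.43  1.96  1.41] wrist [827. 145. 329.]
(600, 60) 4.0 tilt 1.35 [-0.6   1.43  0.6   0.93  0.21  1.96  2.28] wrist [798. 289. 152.]
```

Request:
{"method": "step_arm", "body": {
  "deltas": [
    [[0,10,1,0,0,0,0.08],[0,10,1,0,0,0,0.12],[0,10,1,0,0,0,0.12],[0,10,1,0,0,0,0.12],[0,10,1,0,0,0,0.12],[0,10,1,0,0,0,0.12],[0,10,1,0,0,0,0.12],[0,10,1,0,0,0,0.12],[0,10,1,0,0,0,0.12],[0,10,1,0,0,0,0.12]]
  ]
}}

```text
clock: 5.65
eef_pos: [555.8, 118.4, 233.4]
tool_rot: [-3.138, 0.002, 1.233]
force: [-0.7, 0.1, -1.5]
width: 64.4
```

Request:
{"method": "step_arm", "body": {
  "deltas": [
    [[0,8,0,0,0,0,0.12],[0,8,0,0,0,0,0.12],[0,8,0,0,0,0,0.12],[0,7,0,0,0,0,0.12],[0,0,0,0,0,0,0.12],[0,0,0,0,0,0,0.08],[0,0,0,0,0,0,0]]
  ]
}}

```text
clock: 6.23
eef_pos: [586.5, 118.3, 233.1]
tool_rot: [-3.138, -0.001, 1.909]
force: [-0.6, -0.3, -1.3]
width: 64.6
```

Run:
```python
from h import *
s=ctrl.read_state();print(s['qpos'].round(3),s['eef_pos'],s['tool_rot'],s['force'],s['width'])
```

```text
[ 0.133  0.625 -0.618  1.659  0.414  0.996 -0.287] [586.48146593 118.26754901 233.09754068] [-3.13756573e+00 -1.30008639e-03  1.90880885e+00] [-0.64587573 -0.26074222 -1.348374  ] 64.62891312241852
```

Request:
{"method": "step_arm", "body": {
  "deltas": [
    [[0,0,0,0,0.094,0.033,0],[0,0,0,0,0.094,0.033,0],[0,0,0,0,0.094,0.033,0],[0,0,0,0,0.094,0.033,0],[0,0,0,0,0.094,0.033,0],[0,0,0,0,0.094,0.033,0],[0,0,0,0,0.094,0.033,0],[0,0,0,0,0,0,0]]
  ]
}}

```text
clock: 6.9
eef_pos: [588.1, 112.8, 229.1]
tool_rot: [-3.128, -0.7, 1.888]
force: [0.4, -1.8, -2.7]
width: 64.2
```

Run:
```python
from h import *
from scipy.spatial.transform import Rotation as Ro
s=ctrl.read_state();print(s['qpos'].round(3),s['eef_pos'],s['tool_rot'],s['force'],s['width']);print(Ro.from_euler('xyz',s['tool_rot']).as_matrix().round(3))
im,d=shot('scene','6');crop(im,180,60,420,260,3,'pics/s6.png')
```

```text
[ 0.582  0.922 -0.927  1.529  0.005  1.099  0.168] [588.10329112 112.78640023 229.05369578] [-3.12786796 -0.70042299  1.88826145] [ 0.44901065 -1.83231812 -2.65548303] 64.1571457590628
[[-0.239  0.947 -0.214]
 [ 0.726  0.321  0.608]
 [ 0.645 -0.01  -0.764]]
```

View pics/s6.png

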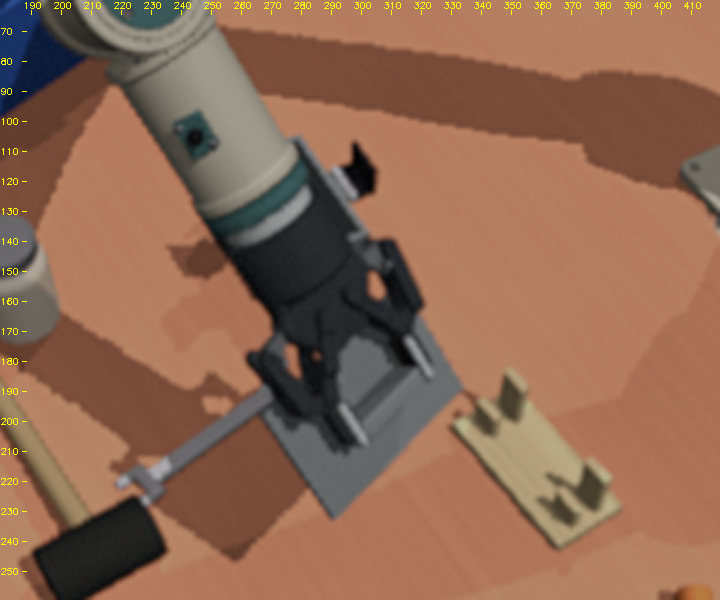

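Run:
```python
import fk
from fk import *
D.append(([0.133,0.625,-0.618,1.659,0.414,0.996,-0.287],[586.48,118.27,233.1],[-3.13757,-.0013,1.90881]))
D.append(([0.582,0.922,-0.927,1.529,0.005,1.099,0.168],[588.10,112.79,229.05],[-3.12787,-.70042,1.88826]))
s=(-1,)*4
r=least_squares(res,[350,0,570,0,385,0,350,-.05,1.5],args=(s,),x_scale=[100,10,100,10,100,10,100,1,1]);print(r.cost,list(r.x.round(3)))
p=r.x
import ik
from ik import lo,hi
def solve(x,R,q0):
    f=lambda q:np.r_[(lambda t,RR:np.r_[(t-x)/2,(RR.inv()*R).as_rotvec()*150])(*fk.fk(q,p,s)),.3*(q-q0)]
    return least_squares(f,q0,bounds=(lo,hi)).x
q=np.array(D[-1][0]);psi=1.888;R1=Ro.from_euler('xyz',D[-1][2]);k=np.array([np.sin(psi),-np.cos(psi),0])
for th in(.15,.3,.45,.6):
    q=solve(np.array([588,118,229-th/.6*185]),Ro.from_rotvec(k*th)*R1,q)
    t,R=fk.fk(q,p,s);w=t-R.apply([p[5],0,p[6]])
    A=Ro.from_euler('z',-q[0]+p[7]);B=A*Ro.from_euler('y',q[1])*Ro.from_euler('z',-q[2]);e=A.apply([0,0,p[0]])+B.apply([p[1],0,p[2]])
    print(th+.7,q.round(2),t.round(),'wrist',w.round(),'elbow',e.round())
```

```text
21.121468198394922 [np.float64(341.123), np.float64(17.587), np.float64(559.918), np.float64(4.243), np.float64(370.383), np.float64(6.068), np.float64(347.353), np.float64(-0.051), np.float64(1.522)]Traceback (most recent call last):
  File "<stdin>", line 15, in <module>
  File "<stdin>", line 12, in solve
    return func(*args, **kwargs)
    vector_fun = VectorFunction(
        fun_wrapped,
    ...<6 lines>...
        workers=workers
    )
    self._update_fun()
    ~~~~~~~~~~~~~~~~^^
    self.f = self.fun_wrapped(xp_copy(self.x))
             ~~~~~~~~~~~~~~~~^^^^^^^^^^^^^^^^^
    return np.atleast_1d(self.fun(x))
                         ~~~~~~~~^^^
    return self.f(x, *self.args, **self.kwargs)
           ~~~~~~^^^^^^^^^^^^^^^^^^^^^^^^^^^^^^
  File "<stdin>", line 11, in <lambda>
AttributeError: 'function' object has no attribute 'fk'
```

```bash
cat > plan2.py <<'E'
from fk import *
from fk import fk as FK
lo=np.array([-3.06,-.37,-1.25,.18,-1.1,.23,-2.94]);hi=np.array([3.06,2.12,1.32,2.47,4.24,1.98,2.94])
s=(-1,)*4;p=[341.1,17.6,559.9,4.2,370.4,6.1,347.4,-.051,1.522]
def solve(x,R,q0):
    f=lambda q:np.r_[(lambda t,RR:np.r_[(t-x)/2,(RR.inv()*R).as_rotvec()*150])(*FK(q,p,s)),.3*(q-q0)]
    return least_squares(f,q0,bounds=(lo,hi)).x
q=np.array([0.582,0.922,-0.927,1.529,0.005,1.099,0.168]);psi=1.888;R1=Ro.from_euler('xyz',[-3.12787,-.70042,1.88826]);k=np.array([np.sin(psi),-np.cos(psi),0])
for th in(.15,.3,.45,.6):
    q=solve(np.array([588,118,229-th/.6*185]),Ro.from_rotvec(k*th)*R1,q)
    t,R=FK(q,p,s);w=t-R.apply([p[5],0,p[6]])
    A=Ro.from_euler('z',-q[0]+p[7]);B=A*Ro.from_euler('y',q[1])*Ro.from_euler('z',-q[2]);e=A.apply([0,0,p[0]])+B.apply([p[1],0,p[2]])
    print(th+.7,q.round(2),t.round(),'wrist',w.round(),'elbow',e.round())
E
python3 plan2.py
```

```text
0.85 [ 0.6   1.08 -0.94  1.51 -0.02  1.1   0.24] [588. 118. 183.] wrist [ 675. -132.  407.] elbow [ 404. -292.  596.]
1.0 [ 0.63  1.24 -0.95  1.47 -0.04  1.12  0.32] [588. 118. 137.] wrist [ 685. -161.  319.] elbow [ 421. -326.  515.]
1.15 [ 0.65  1.4  -0.96  1.4  -0.05  1.18  0.4 ] [588. 118.  90.] wrist [ 692. -184.  226.] elbow [ 431. -347.  427.]
1.2999999999999998 [ 0.66  1.56 -0.96  1.29 -0.07  1.27  0.48] [588. 118.  44.] wrist [ 698. -200.  131.] elbow [ 434. -354.  336.]
```

Request:
{"method": "step_arm", "body": {
  "deltas": [
    [[0,-5,7,-15,0.095,0.031,0],[0,-5,7,-20,0.095,0.031,0],[0,-5,7,-20,0.095,0.031,0],[0,-5,7,-20,0.095,0.031,0],[0,-5,7,-20,0.095,0.031,0],[0,0,2,-20,0,0,0],[0,0,0,-15,0,0,0],[0,0,0,-10,0,0,0],[0,0,0,0,0,0,0]]
  ]
}}

```text
clock: 7.7
eef_pos: [562.5, 156.7, 94.6]
tool_rot: [3.119, -1.194, 1.928]
force: [0.2, -0.9, -1.2]
width: 64.4
```

Run:
```python
from h import *
from scipy.spatial.transform import Rotation as Ro
s=ctrl.read_state();print(s['qpos'].round(3),s['eef_pos'],s['tool_rot'],s['force'],s['width']);print(Ro.from_euler('xyz',s['tool_rot']).as_matrix().round(3))
im,d=shot('scene','7');crop(im,180,60,420,260,3,'pics/s7.png')
```

```text
[ 0.671  1.399 -1.005  1.509 -0.086  1.057  0.437] [562.47498633 156.67444203  94.60565478] [ 3.11910145 -1.19420843  1.92799774] [ 0.20411789 -0.94946409 -1.21314485] 64.41711857001908
[[-0.129  0.944 -0.304]
 [ 0.345  0.33   0.879]
 [ 0.93   0.008 -0.368]]
```

View pics/s7.png

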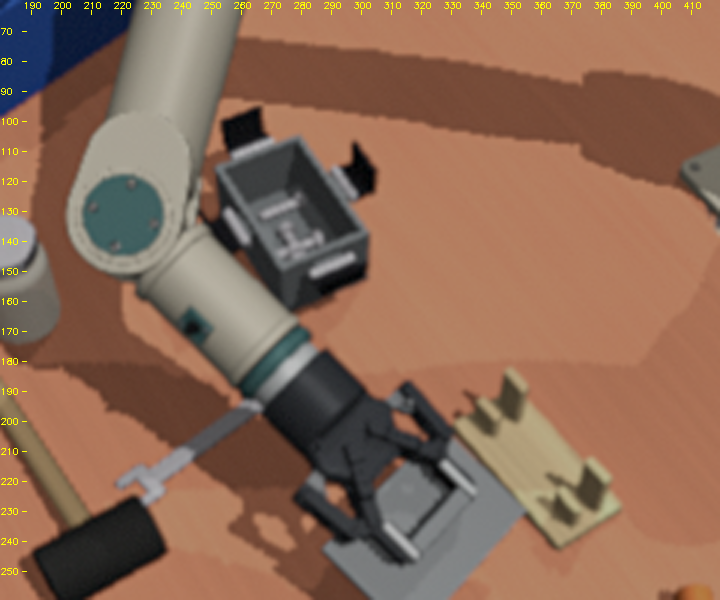

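Request:
{"method": "step_arm", "body": {
  "deltas": [
    [[0,0,0,-15,0,0,0],[0,0,0,-15,0,0,0],[0,0,0,-6,0,0,0],[0,0,0,-3,0,0,0],[0,0,0,-2,0,0,0],[0,0,0,0,0,0,0]]
  ]
}}

```text
clock: 8.25
eef_pos: [562.7, 155.8, 54.1]
tool_rot: [3.117, -1.197, 1.927]
force: [0.7, -0.4, -0.8]
width: 64.4
```

Request:
{"method": "step_arm", "body": {
  "deltas": [
    [[0,0,0,-3,0,0,0],[0,0,0,-3,0,0,0],[0,0,0,-2,0,0,0],[0,0,0,0,0,0,0]]
  ]
}}

```text
clock: 8.58
eef_pos: [562.6, 155.7, 45.8]
tool_rot: [3.118, -1.197, 1.927]
force: [0.1, 0.1, -1.0]
width: 64.4
```

Request:
{"method": "step_arm", "body": {
  "deltas": [
    [[0,0,0,-2,0,0,0],[0,0,0,-2,0,0,0],[0,0,0,0,0,0,0]]
  ]
}}

```text
clock: 8.83
eef_pos: [562.8, 156.0, 45.3]
tool_rot: [3.116, -1.202, 1.929]
force: [-0.1, -4.8, 8.2]
width: 64.5
```

Run:
```python
from h import *
im,d=shot('scene','8');crop(im,250,170,410,290,5,'pics/s8.png')
P=pts('scene',d);
for (u,v) in ((320,262),(305,262),(350,238),(358,230),(310,250)): print((u,v),P[v,u].round(1))
```

```text
(320, 262) [593.5 179.3  21.1]
(305, 262) [627.2 163.4  28.9]
(350, 238) [489.7 159.6  14.1]
(358, 230) [458.4 150.5  12.8]
(310, 250) [608.2 154.   58.9]
```

View pics/s8.png

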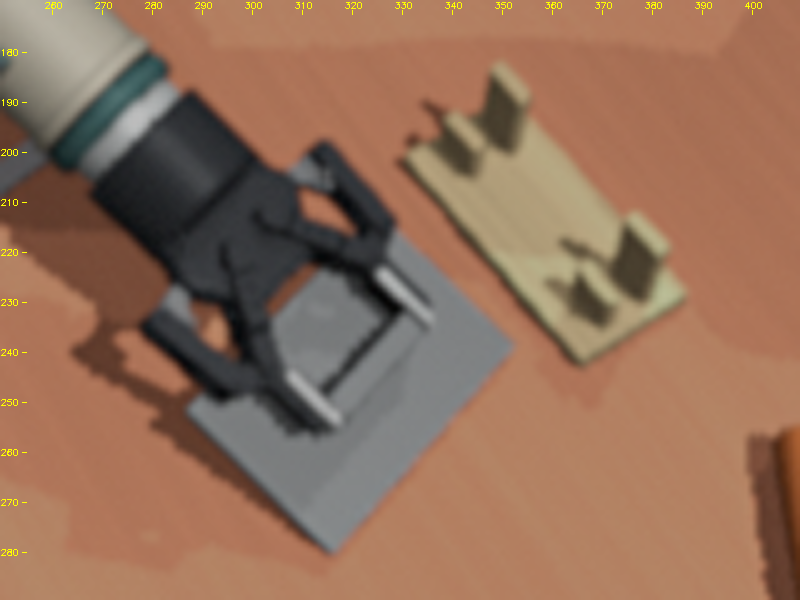

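Request:
{"method": "step_arm", "body": {
  "deltas": [
    [[0,0,0,2,0,0,0],[1,0,0,0,0,0,0],[1,0,0,0,0,0,0],[1,0,0,0,0,0,0],[1,0,0,0,0,0,0]]
  ]
}}

```text
clock: 9.3
eef_pos: [562.7, 155.9, 44.1]
tool_rot: [3.117, -1.197, 1.928]
force: [0.4, -0.8, 0.0]
width: 85.4
```

Run:
```python
from h import *
im,d=shot('scene','9');crop(im,250,170,410,290,5,'pics/s9.png')
print(ctrl.read_state()['width'],ctrl.read_state()['force'])
P=pts('scene',d);
for (u,v) in ((320,262),(305,262),(345,240),(310,250)): print((u,v),P[v,u].round(1))
```

```text
85.78693533898053 [-0.12034136  0.16267157 -0.29727553]
(320, 262) [591.7 177.1  15. ]
(305, 262) [623.7 158.3  15.5]
(345, 240) [504.8 158.7  16.5]
(310, 250) [610.1 156.6  65.5]
```

View pics/s9.png

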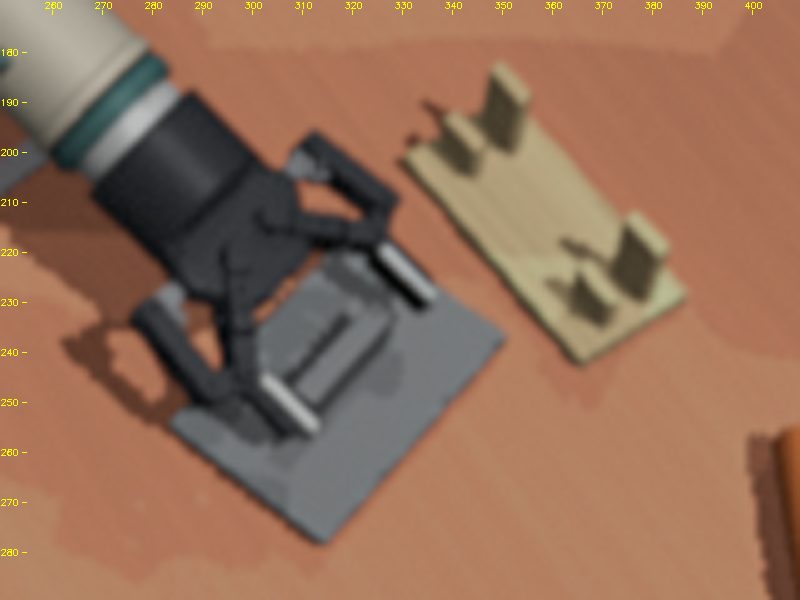

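Request:
{"method": "step_arm", "body": {
  "deltas": [
    [[1,0,0,8,0,0,0],[1,0,0,20,0,0,0],[1,0,0,30,0,0,0],[1,0,0,35,-0.05,-0.02,0],[1,0,0,35,-0.1,-0.037,0],[1,0,-2,35,-0.1,-0.037,0],[1,0,-3,20,-0.1,-0.037,0],[1,0,-3,0,-0.1,-0.037,0],[1,0,-3,0,-0.1,-0.037,0],[1,0,-3,0,-0.1,-0.037,0]]
  ]
}}

```text
clock: 10.18
eef_pos: [562.9, 141.5, 229.3]
tool_rot: [3.115, -0.497, 1.929]
force: [-0.9, 1.7, -1.3]
width: 85.3
```

Request:
{"method": "step_arm", "body": {
  "deltas": [
    [[1,0,-3,0,-0.1,-0.037,0],[1,0,0,0,-0.1,-0.037,0],[1,0,0,0,-0.1,-0.037,0],[1,0,0,0,-0.1,-0.037,0],[1,0,0,0,-0.1,-0.037,0],[1,0,0,0,-0.07,-0.026,0],[1,0,0,0,0,0,0]]
  ]
}}

```text
clock: 10.77
eef_pos: [560.3, 145.1, 228.7]
tool_rot: [3.118, 0.104, 1.938]
force: [-1.2, 1.0, 0.2]
width: 85.6
```

Run:
```python
from h import *
s=ctrl.read_state();print(s['clock'],s['qpos'].round(3),s['eef_pos'],s['tool_rot'])
im,d=shot('scene','10');crop(im,230,110,410,290,4,'pics/s10.png')
im,d=shot('top','10');crop(im,190,180,330,300,5,'pics/t10.png')
```

```text
10.7667 [-0.026  0.568 -0.521  1.757  0.479  0.925 -0.408] [560.292171   145.10577529 228.66951337] [3.11752154 0.104102   1.9375118 ]
```

View pics/s10.png

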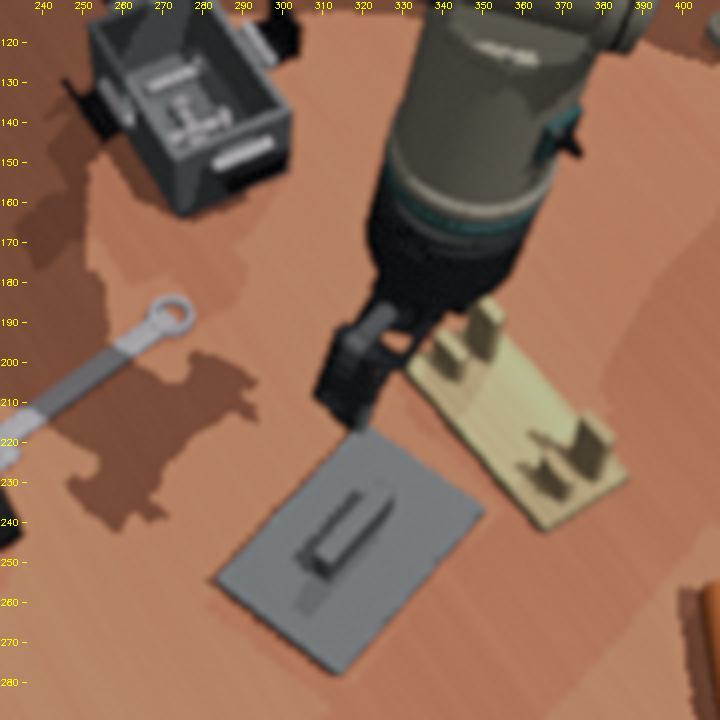

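View pics/t10.png

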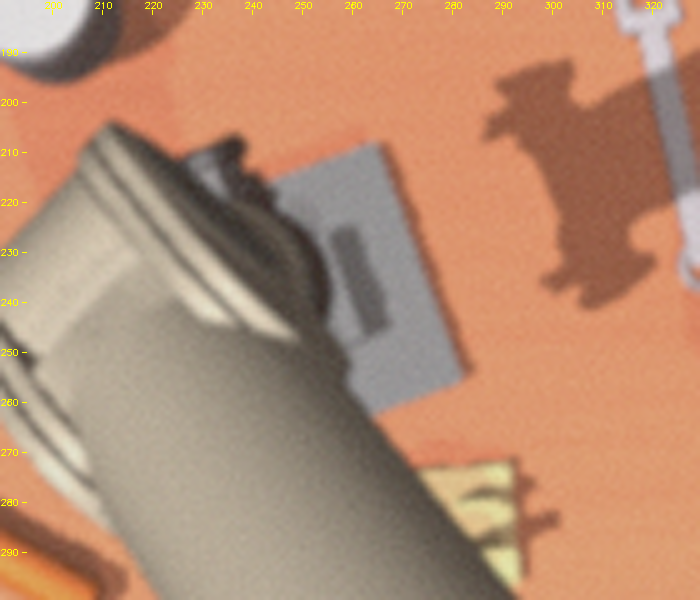

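Run:
```python
from fit import *
M=lambda a,b,z=16:[a*75,b*50,z]
obs={'scene':[(M(1,-1),(283,254)),(M(1,1),(314,277.8)),(M(-1,1),(350.5,236.8))],'top':[(M(1,-1),(264.5,208)),(M(-1,-1),(283.5,255))]}
for ks in(('scene',),('top',),('scene','top')):
    f=lambda p:np.concatenate([(proj(n,np.array(m)[None]@rz(p[2]).T+[p[0],p[1],0])[0]-o) for n in ks for m,o in obs[n]])
    r=least_squares(f,[566,135,.36],x_scale=[10,10,.1]);print(ks,r.x.round(3),r.fun.round(1))
X,_=tri((283,254),(264.5,208));print(X)
F=np.load('scene10.npz');P=pts('scene',F['d']);p=r.x
Q=P.reshape(-1,3);L=(Q-[p[0],p[1],0])@rz(p[2])
S=L[(abs(L[:,0])<50)&(abs(L[:,1])<25)&(L[:,2]>38)&(L[:,2]<54)];print('bar',S.min(0).round(1),S.max(0).round(1),S.mean(0).round(1),len(S))
S=L[(abs(L[:,0])<70)&(abs(L[:,1])<45)&(L[:,2]>5)&(L[:,2]<25)];print('panel',np.median(S[:,2]))
A=np.c_[S[:,:2],np.ones(len(S))];print('tilt',np.linalg.lstsq(A,S[:,2],rcond=None)[0])
```

```text
('scene',) [5.72962e+02 1.34549e+02 3.27000e-01] [-0.3 -0.  -0.1  0.3  0.4 -0.4]
('top',) [5.69613e+02 1.32991e+02 3.58000e-01] [-0.1 -0.3  0.1  0.3]
('scene', 'top') [5.72278e+02 1.34051e+02 3.31000e-01] [-0.1 -0.2  0.2  0.1  0.5 -0.8  0.3 -1.  -0.7  0.1]
[657.78479127 111.40920729  13.22811903]
bar [-33.4  -5.6  38.3] [33.6  9.6 50.1] [ 1.1  2.5 45.7] 159
panel 16.74484876529853
tilt [-6.71281355e-04  5.49824496e-04  1.67404361e+01]
```

```bash
cat > corr.py <<'E'
from h import *
from scipy.spatial.transform import Rotation as Ro
import sys
s=ctrl.read_state();y=float(sys.argv[1]);R=Ro.from_euler('xyz',s['tool_rot'])
yc=s['tool_rot'][2]
print(s['clock'],s['eef_pos'].round(1),s['tool_rot'].round(3),s['force'].round(1),s['width'].round(1),'q',s['qpos'].round(2))
print('level',(Ro.from_euler('xyz',[np.pi,0,yc])*R.inv()).as_rotvec().round(3),'yaw to go',round((y-yc+np.pi)%(2*np.pi)-np.pi,3))
E
python3 corr.py 0.34
```

```text
Traceback (most recent call last):
  File "corr.py", line 6, in <module>
    print(s['clock'],s['eef_pos'].round(1),s['tool_rot'].round(3),s['force'].round(1),s['width'].round(1),'q',s['qpos'].round(2))
                                                                                      ^^^^^^^^^^^^^^^^
AttributeError: 'float' object has no attribute 'round'
```

```bash
sed -i "s/s\['width'\].round(1)/round(s['width'],1)/" corr.py; python3 corr.py 0.34
```

```text
10.8667 [562.  140.  227.6] [3.119 0.103 1.93 ] [ 0.5 -1.4  0.3] 85.7 q [-0.02  0.57 -0.52  1.76  0.48  0.92 -0.4 ]
level [ 0.089  0.057 -0.001] yaw to go -1.59
```

Request:
{"method": "step_arm", "body": {
  "deltas": [
    [[1,3,-2,-10,0.09,0.057,0],[1,3,-2,-10,0,0,-0.12],[1,3,-1,-10,0,0,-0.12],[1,0,0,-10,0,0,-0.12],[1,0,0,-10,0,0,-0.12],[1,0,0,-10,0,0,-0.12],[1,0,0,0,0,0,-0.12],[1,0,0,0,0,0,-0.12],[1,0,0,0,0,0,-0.12],[1,0,0,0,0,0,-0.12]]
  ]
}}

```text
clock: 11.7
eef_pos: [572.2, 131.0, 166.6]
tool_rot: [-3.14, 0.001, 0.838]
force: [-0.6, 0.6, -0.1]
width: 85.2
```

Request:
{"method": "step_arm", "body": {
  "deltas": [
    [[1,0,0,0,0,0,-0.12],[1,0,0,0,0,0,-0.12],[1,0,0,0,0,0,-0.12],[1,0,0,0,0,0,-0.12],[1,0,0,0,0,0,-0.03],[1,0,0,0,0,0,0],[1,0,0,0,0,0,0]]
  ]
}}

```text
clock: 12.28
eef_pos: [571.9, 132.5, 167.0]
tool_rot: [-3.142, 0.001, 0.339]
force: [-0.3, -0.3, -0.2]
width: 85.5
```

```bash
python3 corr.py 0.34
```

```text
12.2833 [571.9 132.5 167. ] [-3.142e+00  1.000e-03  3.390e-01] [-0.3 -0.3 -0.2] 85.5 q [-0.22  0.63 -0.09  1.77  0.08  0.75 -1.58]
level [ 0.    -0.001  0.   ] yaw to go 0.001
```

Request:
{"method": "step_arm", "body": {
  "deltas": [
    [[1,0,2,-25,0,0,0],[1,0,0,-30,0,0,0],[1,0,0,-30,0,0,0],[1,0,0,-25,0,0,0],[1,0,0,-15,0,0,0],[1,0,0,-10,0,0,0],[1,0,0,-3,0,0,0],[1,0,0,0,0,0,0]]
  ]
}}

```text
clock: 12.95
eef_pos: [571.6, 135.5, 28.9]
tool_rot: [3.142, 0.001, 0.339]
force: [-0.4, 0.2, -0.6]
width: 85.5
```

```bash
python3 corr.py 0.34
python3 - <<'E'
from h import *
im,d=shot('scene','11');crop(im,250,150,400,290,5,'pics/s11.png')
E
```

```text
12.95 [571.6 135.5  28.9] [3.142e+00 1.000e-03 3.390e-01] [-0.4  0.2 -0.6] 85.5 q [-0.24  0.83 -0.07  1.84  0.11  0.48 -1.61]
level [ 0.    -0.001 -0.   ] yaw to go 0.001
```

View pics/s11.png

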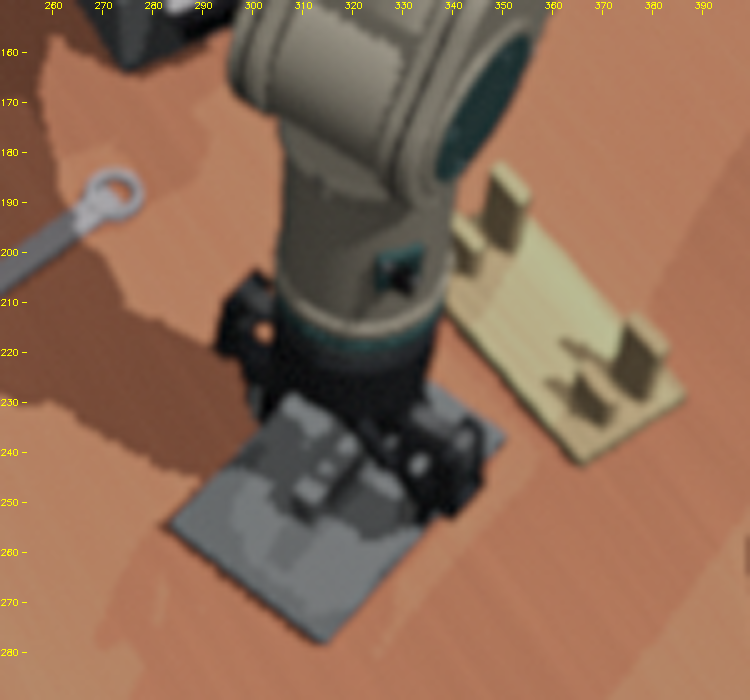

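Request:
{"method": "step_arm", "body": {
  "deltas": [
    [[0,0,0,0,0,0,0],[0,0,0,0,0,0,0],[0,0,0,0,0,0,0],[0,0,0,0,0,0,0],[0,0,0,0,0,0,0],[0,0,0,0,0,0,0],[0,0,0,0,0,0,0],[0,0,0,5,0,0,0],[0,0,0,5,0,0,0]]
  ]
}}

```text
clock: 13.75
eef_pos: [571.2, 135.7, 39.2]
tool_rot: [3.141, 0.002, 0.339]
force: [-0.7, -0.2, -2.3]
width: 13.1
```

Request:
{"method": "step_arm", "body": {
  "deltas": [
    [[0,0,0,10,0,0,0],[0,0,0,25,0,0,0],[0,0,0,35,0,0,0],[0,0,0,35,0,0,0.05],[0,0,0,30,0,0,0.1],[0,-4,-18,15,0,0,0.1],[0,-7,-30,0,0,0,0.1],[0,-8,-33,0,0,0,0.1],[0,-8,-33,0,0,0,0.1],[0,-8,-33,0,0,0,0.1]]
  ]
}}

```text
clock: 14.58
eef_pos: [536.1, -12.6, 190.3]
tool_rot: [3.14, 0.0, 0.994]
force: [0.0, -1.3, -1.4]
width: 12.9
```

Request:
{"method": "step_arm", "body": {
  "deltas": [
    [[0,-8,-33,0,0,0,0.1],[0,-8,-33,0,0,0,0.1],[0,-8,-33,0,0,0,0.1],[0,-8,-33,0,0,0,0.1],[0,-8,-30,0,0,0,0.1],[0,-6,-25,0,0,0,0.03],[0,-4,-15,0,0,0,0],[0,0,0,0,0,0,0],[0,0,0,0,0,0,0]]
  ]
}}

```text
clock: 15.33
eef_pos: [486.2, -214.1, 189.8]
tool_rot: [3.141, 0.001, 1.516]
force: [0.2, 0.9, -2.0]
width: 13.4
```

```bash
python3 corr.py 1.518
python3 - <<'E'
from h import *
im,d=shot('scene','12');crop(im,210,40,350,180,5,'pics/s12.png')
im,d=shot('top','12');crop(im,330,210,460,310,6,'pics/t12.png')
E
```

```text
15.3333 [ 486.2 -214.1  189.8] [3.141e+00 1.000e-03 1.516e+00] [ 0.2  0.9 -2. ] 13.4 q [ 0.67  0.56 -0.46  1.89  0.35  0.77 -0.04]
level [ 0.001  0.001 -0.   ] yaw to go 0.002
```

View pics/s12.png

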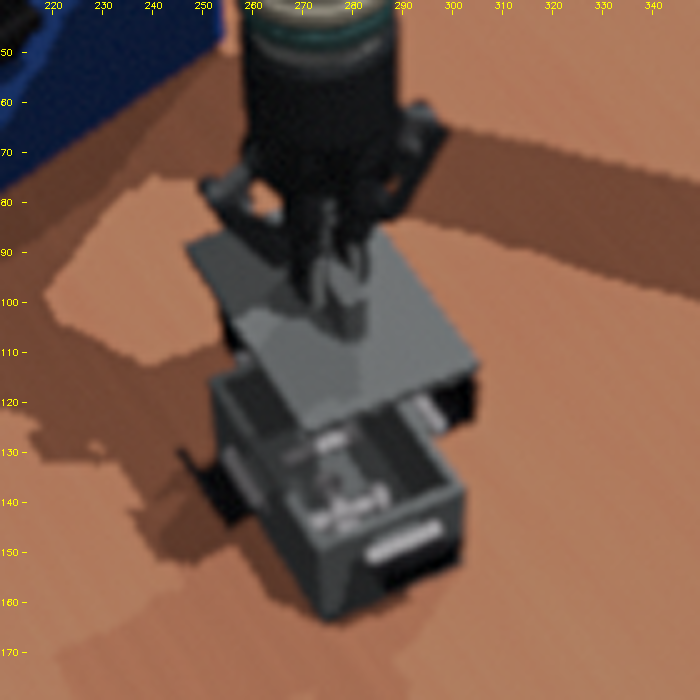

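View pics/t12.png

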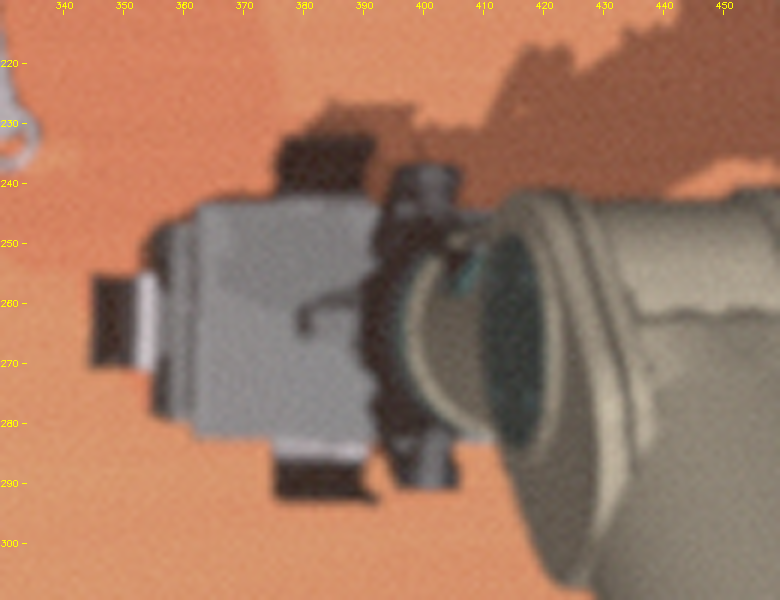

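Run:
```python
from fit import *
M=lambda a,b,z=177:[a*50,b*75,z]
obs={'scene':[(M(1,-1),(247,89)),(M(1,1),(271.5,125.5)),(M(-1,1),(305,112.7))],'top':[(M(1,1),(362,243.5)),(M(-1,1),(361.5,282.5))]}
for ks in(('scene',),('top',),('scene','top')):
    f=lambda p:np.concatenate([(proj(n,np.array(m)[None]@rz(p[2]).T+[p[0],p[1],0])[0]-o) for n in ks for m,o in obs[n]])
    r=least_squares(f,[486,-214,-.05],x_scale=[10,10,.1]);print(ks,r.x.round(3),r.fun.round(1))
print(tri((271.5,125.5),(362,243.5)),tri((305,112.7),(361.5,282.5)))
from h import *
for n in('scene','top'):
    d=np.load(n+'12.npz')['d'];Q=pts(n,d).reshape(-1,3)
    L=(Q-[486,-214,0])@rz(-.053)
    S=L[(L[:,2]>165)&(L[:,2]<188)&(abs(L[:,0])<70)&(L[:,1]<95)&(L[:,1]>-95)]
    print(n,len(S),np.median(S[:,2]),np.percentile(S[:,0],[.5,1,50,99,99.5]).round(1),np.percentile(S[:,1],[.5,1,50,99,99.5]).round(1))
    S=L[(L[:,2]>165)&(L[:,2]<188)&(abs(L[:,0])<45)&(L[:,1]<70)&(L[:,1]>20)]
    A=np.c_[S[:,:2],np.ones(len(S))];print('plane',np.linalg.lstsq(A,S[:,2],rcond=None)[0])
```

```text
('scene',) [ 4.88656e+02 -2.12724e+02 -6.50000e-02] [-0.6 -0.7 -0.6  0.7  1.1 -0.2]
('top',) [ 4.86617e+02 -2.12778e+02 -5.30000e-02] [ 0.  -0.3 -0.   0.3]
('scene', 'top') [ 4.87822e+02 -2.12981e+02 -5.60000e-02] [-0.5 -0.7  0.   0.5  1.5 -0.6  0.1 -0.8  0.  -0.3]
(array([ 540.63487227, -140.95841021,  177.92128078]), array([2.19775949])) (array([ 442.8606486 , -137.18142533,  173.26092188]), array([8.76489412]))
scene 1237 175.90439477812015 [-47.2 -46.6  17.   52.5  52.8] [-73.6 -72.2  27.7  75.7  76.3]
plane [ 5.27970457e-03 -1.24206485e-02  1.76768379e+02]
top 1065 175.90847349627842 [-49.8 -49.4   0.9  49.7  49.9] [-46.5 -43.4  39.7  73.3  73.5]
plane [5.93301084e-03 1.09084861e-02 1.75479370e+02]
```

Request:
{"method": "step_arm", "body": {
  "deltas": [
    [[0,-1.5,-3.2,-10,0,0,0],[0,0,0,-20,0,0,0],[0,0,0,-20,0,0,0],[0,0,0,-20,0,0,0],[0,0,0,-10,0,0,0],[0,0,0,-2,0,0,0],[0,0,0,0,0,0,0]]
  ]
}}

```text
clock: 16.02
eef_pos: [485.2, -215.5, 106.7]
tool_rot: [-3.141, -0.0, 1.52]
force: [-0.4, 0.5, -0.8]
width: 13.0
```

```bash
python3 corr.py 1.518
python3 - <<'E'
from h import *
im,d=shot('scene','13');crop(im,230,80,320,180,7,'pics/s13.png')
im,d=shot('top','13');crop(im,335,220,435,300,8,'pics/t13.png')
E
```

```text
16.0167 [ 485.2 -215.5  106.7] [-3.141 -0.     1.52 ] [-0.4  0.5 -0.8] 13.0 q [ 0.62  0.68 -0.38  1.96  0.44  0.59 -0.11]
level [-0.    -0.001 -0.   ] yaw to go -0.002
```

View pics/s13.png

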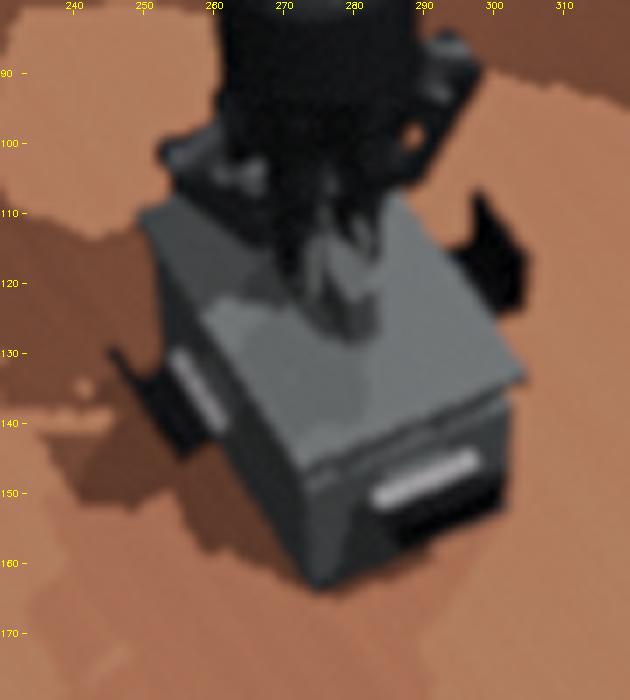

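View pics/t13.png

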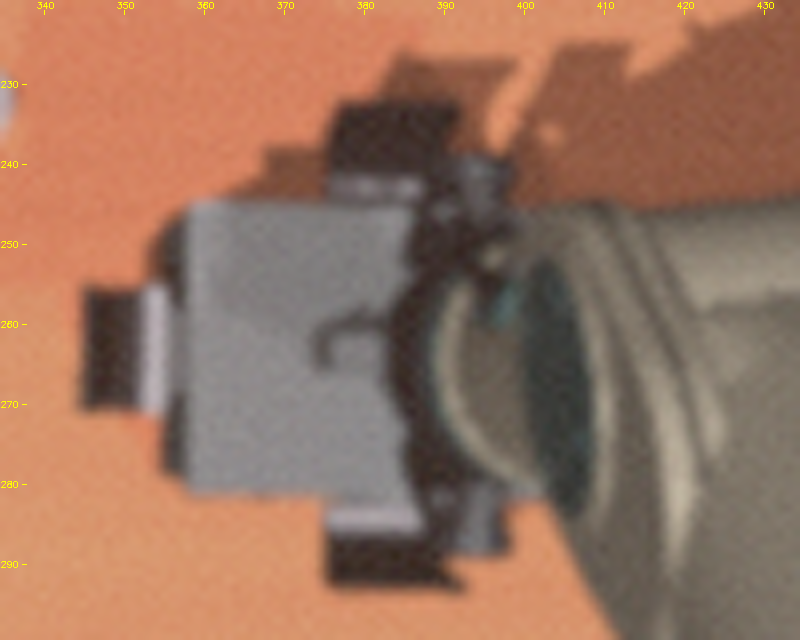

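Run:
```python
from fit import *
M=lambda a,b,z=93.7:[a*50,b*75,z]
obs={'scene':[(M(1,-1),(249.5,110.5)),(M(1,1),(273,147)),(M(-1,1),(304.7,133.4))],'top':[(M(1,1),(358,244.8)),(M(-1,1),(357.8,281.2))]}
for ks in(('scene',),('top',)):
    f=lambda p:np.concatenate([(proj(n,np.array(m)[None]@rz(p[2]).T+[p[0],p[1],0])[0]-o) for n in ks for m,o in obs[n]])
    r=least_squares(f,[486,-214,-.05],x_scale=[10,10,.1]);print(ks,r.x.round(3),r.fun.round(1))
```

```text
('scene',) [ 4.87943e+02 -2.12927e+02 -5.70000e-02] [-0.6 -0.3 -0.4  0.1  0.9  0.2]
('top',) [ 4.86224e+02 -2.16880e+02 -4.50000e-02] [ 0.  -0.2 -0.   0.2]
```

Request:
{"method": "step_arm", "body": {
  "deltas": [
    [[0,-1,-1,-4,0,0,0],[0,0,0,-3,0,0,0],[0,0,0,-2,0,0,0],[0,0,0,0,0,0,0]]
  ]
}}

```text
clock: 16.45
eef_pos: [484.0, -217.5, 98.1]
tool_rot: [3.141, 0.0, 1.518]
force: [0.0, 0.2, -1.2]
width: 13.1
```

Request:
{"method": "step_arm", "body": {
  "deltas": [
    [[0,0,0,-2,0,0,0],[0,0,0,-1,0,0,0],[0,0,0,0,0,0,0]]
  ]
}}

```text
clock: 16.7
eef_pos: [484.1, -217.4, 95.1]
tool_rot: [3.141, 0.0, 1.519]
force: [-0.1, 0.8, -2.1]
width: 12.7
```

Request:
{"method": "step_arm", "body": {
  "deltas": [
    [[0,0,0,-2,0,0,0],[0,0,0,-1,0,0,0],[0,0,0,-1,0,0,0],[0,0,0,0,0,0,0]]
  ]
}}

```text
clock: 17.03
eef_pos: [484.2, -217.4, 91.8]
tool_rot: [3.141, 0.001, 1.519]
force: [-1.4, 0.2, 3.3]
width: 12.9
```

Request:
{"method": "step_arm", "body": {
  "deltas": [
    [[0.5,0,0,0,0,0,0],[0.5,0,0,0,0,0,0],[0.5,0,0,0,0,0,0],[0.5,0,0,0,0,0,0],[0.5,0,0,3,0,0,0],[0.5,0,0,15,0,0,0],[0.5,0,0,30,0,0,0],[0.5,0,0,40,0,0,0],[0.5,-20,0,20,0,0,0],[0,-40,0,0,0,0,0]]
  ]
}}

```text
clock: 17.87
eef_pos: [431.5, -217.8, 204.0]
tool_rot: [3.126, 0.003, 1.522]
force: [1.1, -1.2, 0.0]
width: 31.9
```

Request:
{"method": "step_arm", "body": {
  "deltas": [
    [[0,-30,0,0,0,0,0],[0,-20,0,0,0,0,0],[0,0,0,0,0,0,0]]
  ]
}}

```text
clock: 18.12
eef_pos: [368.6, -217.5, 199.3]
tool_rot: [-3.136, 0.001, 1.516]
force: [0.0, 0.5, 0.3]
width: 0.1
```

```bash
python3 corr.py 1.518
python3 - <<'E'
from h import *
im,d=shot('scene','14');crop(im,230,80,320,180,7,'pics/s14.png')
im,d=shot('top','14');crop(im,335,220,435,300,8,'pics/t14.png')
E
```

```text
18.1167 [ 368.6 -217.5  199.3] [-3.136e+00  1.000e-03  1.516e+00] [0.  0.5 0.3] 0.1 q [ 0.83  0.42 -0.5   2.14  0.32  0.66  0.06]
level [ 0.001 -0.005  0.   ] yaw to go 0.002
```

View pics/s14.png

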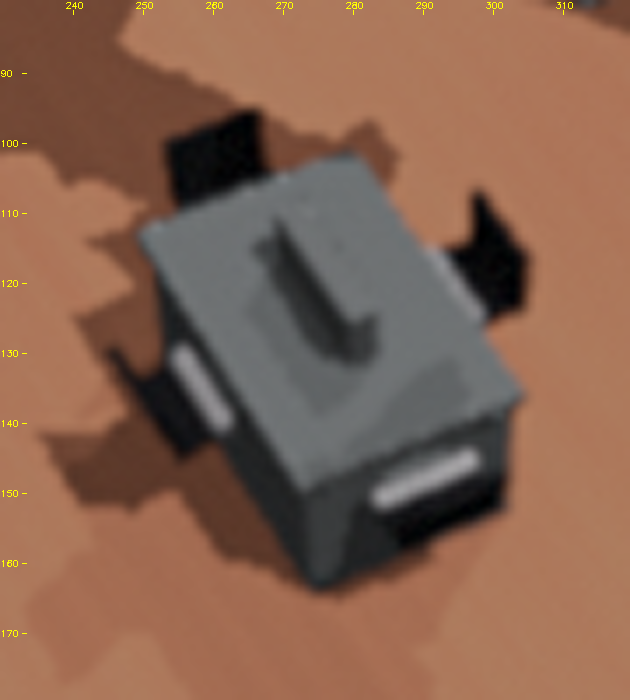

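View pics/t14.png

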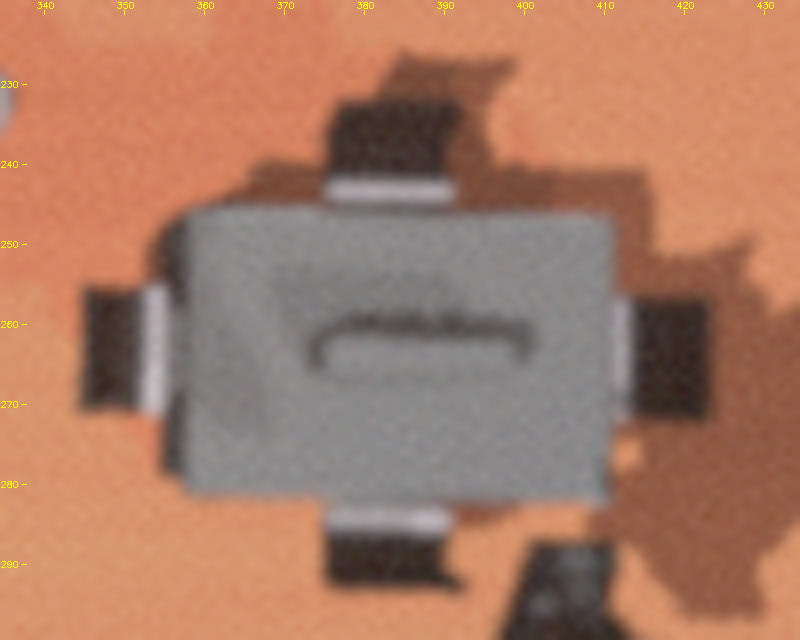

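Run:
```python
from fit import *
M=lambda a,b,z=78:[a*50,b*75,z]
obs={'scene':[(M(1,-1),(249.5,112.5)),(M(1,1),(273.5,149)),(M(-1,1),(304.4,136)),(M(-1,-1),(281,101.5))],'top':[(M(1,1),(358,244.8)),(M(-1,1),(357.5,281.3)),(M(1,-1),(411.3,246.3)),(M(-1,-1),(411,282))]}
for ks in(('scene',),('top',)):
    f=lambda p:np.concatenate([(proj(n,np.array(m)[None]@rz(p[2]).T+[p[0],p[1],0])[0]-o) for n in ks for m,o in obs[n]])
    r=least_squares(f,[486,-214,-.05],x_scale=[10,10,.1]);print(ks,r.x.round(3),r.fun.round(1))
for n in('scene','top'):
    Q=pts(n,np.load(n+'14.npz')['d']).reshape(-1,3);L=(Q-[486,-216,0])@rz(-.053)
    S=L[(L[:,2]>70)&(L[:,2]<86)&(abs(L[:,0])<46)&(abs(L[:,1])<70)]
    A=np.c_[S[:,:2],np.ones(len(S))];print(n,'plane',np.linalg.lstsq(A,S[:,2],rcond=None)[0],len(S))
```

```text
('scene',) [ 4.85534e+02 -2.17071e+02 -6.10000e-02] [ 0.   0.2 -0.8  0.3  1.   0.1 -0.2 -0.7]
('top',) [ 4.85122e+02 -2.18990e+02 -5.50000e-02] [ 0.   0.1 -0.  -0.1 -0.  -0.2  0.   0.2]
scene plane [ 3.62326166e-04 -2.25684306e-03  7.78491119e+01] 1088
top plane [-2.04036630e-04 -2.30514700e-04  7.78609819e+01] 1519
```

Seating is confirmed: the panel plane is at z=77.9 with no tilt, yaw matches, and the centre is within about 3 mm. Front clip next. I'll lower the closed fingers just outside it.

Request:
{"method": "step_arm", "body": {
  "deltas": [
    [[0,2,6,-15,0,0,0],[0,0,0,-25,0,0,0],[0,0,0,-25,0,0,0],[0,0,0,-25,0,0,0],[0,0,0,-15,0,0,0],[0,0,0,-10,0,0,0],[0,0,0,-4,0,0,0],[0,0,0,0,0,0,0]]
  ]
}}

```text
clock: 18.88
eef_pos: [377.2, -210.9, 79.4]
tool_rot: [-3.142, -0.0, 1.52]
force: [0.2, 0.7, -0.8]
width: -0.2
```

```bash
python3 corr.py 1.518
python3 - <<'E'
from h import *
im,d=shot('scene','15');crop(im,230,60,330,180,6,'pics/s15.png')
E
```

```text
18.8833 [ 377.2 -210.9   79.4] [-3.142 -0.     1.52 ] [ 0.2  0.7 -0.8] -0.2 q [ 0.64  0.64 -0.29  2.24  0.54  0.33 -0.15]
level [-0. -0. -0.] yaw to go -0.002
```

View pics/s15.png

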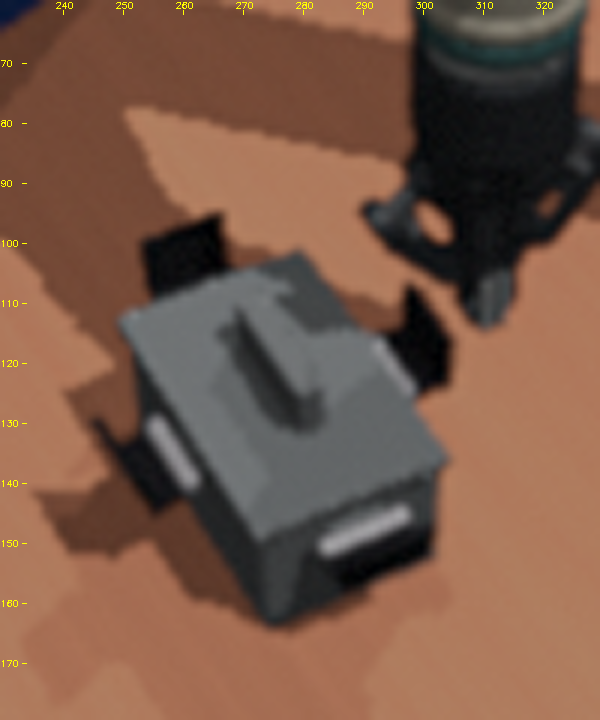

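Request:
{"method": "step_arm", "body": {
  "deltas": [
    [[0,0,0,0,0,0,-0.1],[0,0,0,0,0,0,-0.12],[0,0,0,0,0,0,-0.12],[0,0,0,0,0,0,-0.12],[0,0,0,0,0,0,-0.12],[0,0,0,0,0,0,-0.12],[0,0,0,0,0,0,-0.12],[0,0,0,0,0,0,-0.12],[0,0,0,0,0,0,-0.12],[0,0,0,0,0,0,-0.12]]
  ]
}}

```text
clock: 19.77
eef_pos: [377.5, -211.6, 81.3]
tool_rot: [3.14, -0.002, 0.333]
force: [0.0, 1.2, -0.3]
width: 0.3
```

Request:
{"method": "step_arm", "body": {
  "deltas": [
    [[0,0,0,0,0,0,-0.12],[0,0,0,0,0,0,-0.12],[0,0,0,0,0,0,-0.12],[0,0,0,0,0,0,-0.03],[0,0,0,0,0,0,0]]
  ]
}}

```text
clock: 20.18
eef_pos: [377.2, -211.5, 81.0]
tool_rot: [3.141, -0.002, -0.05]
force: [0.2, 0.1, 0.2]
width: -0.0
```

```bash
python3 corr.py -0.053
```

```text
20.1833 [ 377.2 -211.5   81. ] [ 3.141e+00 -2.000e-03 -5.000e-02] [0.2 0.1 0.2] -0.0 q [ 0.41  0.62  0.05  2.24 -0.1   0.28 -1.07]
level [0.001 0.002 0.   ] yaw to go -0.003
```

Request:
{"method": "step_arm", "body": {
  "deltas": [
    [[0,6,-0.3,0,0,0,0],[0,6,-0.3,0,0,0,0],[0,6,-0.3,0,0,0,0],[0,6,-0.3,0,0,0,0],[0,5,-0.3,0,0,0,0],[0,4,-0.3,0,0,0,0],[0,0,0,0,0,0,0]]
  ]
}}

```text
clock: 20.77
eef_pos: [394.8, -211.1, 79.4]
tool_rot: [-3.135, 0.027, -0.055]
force: [-25.9, -1.4, 20.8]
width: -0.1
```

```bash
python3 corr.py -0.053
python3 - <<'E'
from h import *
im,d=shot('scene','16');crop(im,230,60,330,180,6,'pics/s16.png')
E
```

```text
20.7667 [ 394.8 -211.1   79.4] [-3.135  0.027 -0.055] [-25.9  -1.4  20.8] -0.1 q [ 0.38  0.65  0.06  2.18 -0.1   0.35 -1.1 ]
level [-0.008 -0.027  0.   ] yaw to go 0.002
```

View pics/s16.png

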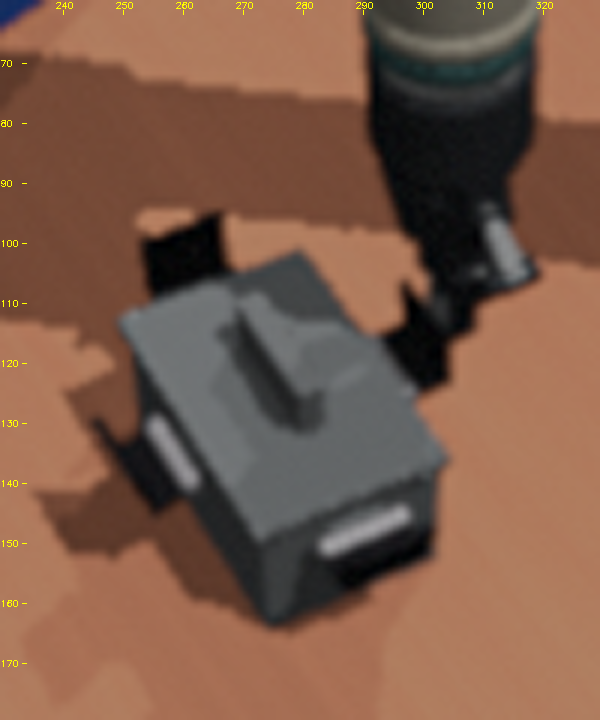

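Force reached about 26 N. Contact was too low on the arm, so friction made it self-lock. I'll back off, raise the finger and follow the arm's arc near its tip.

Request:
{"method": "step_arm", "body": {
  "deltas": [
    [[0,-12,0,0,0,0,0],[0,-18,0,0,0,0,0],[0,0,0,12,0,0,0],[0,0,0,0,0,0,0]]
  ]
}}

```text
clock: 21.15
eef_pos: [379.6, -213.7, 93.3]
tool_rot: [3.141, -0.001, -0.051]
force: [0.7, -0.0, 0.2]
width: 0.2
```

```bash
python3 corr.py -0.053
python3 - <<'E'
from h import *
im,d=shot('scene','17');crop(im,230,80,330,180,6,'pics/s17.png')
P=pts('scene',d).reshape(-1,3);L=(P-[486,-216,0])@np.array([[np.cos(.053),np.sin(.053),0],[-np.sin(.053),np.cos(.053),0],[0,0,1]]).T
from fit import rz
L=(P-[486,-216,0])@rz(-.053)
for nm,m in dict(front=(L[:,0]<-58)&(L[:,0]>-97)&(abs(L[:,1])<24),back=(L[:,0]>58)&(L[:,0]<97)&(abs(L[:,1])<24),left=(L[:,1]>83)&(L[:,1]<120)&(abs(L[:,0])<24),right=(L[:,1]<-83)&(L[:,1]>-120)&(abs(L[:,0])<24)).items():
    S=L[m&(L[:,2]>70)&(L[:,2]<110)]
    print(nm,len(S)); 
    if len(S): print(S[np.argsort(-S[:,2])[:5]].round())
E
```

```text
21.15 [ 379.6 -213.7   93.3] [ 3.141e+00 -1.000e-03 -5.100e-02] [ 0.7 -0.   0.2] 0.2 q [ 0.41  0.6   0.05  2.23 -0.1   0.32 -1.07]
level [0.001 0.001 0.   ] yaw to go -0.002
front 84
[[-96.  10. 109.]
 [-95.   0. 109.]
 [-95.  -5. 108.]
 [-93.  -3. 106.]
 [-97.   2. 106.]]
back 31
[[ 88.   5.  86.]
 [ 89.  14.  85.]
 [ 85.  12.  84.]
 [ 89. -19.  84.]
 [ 88.  -2.  84.]]
left 56
[[-13. 110.  87.]
 [ -5. 109.  86.]
 [-16. 111.  85.]
 [ 16. 109.  85.]
 [-19. 111.  85.]]
right 86
[[ -15. -106.   91.]
 [   9. -102.   91.]
 [   5. -104.   90.]
 [   7. -106.   90.]
 [  16. -106.   90.]]
```

View pics/s17.png

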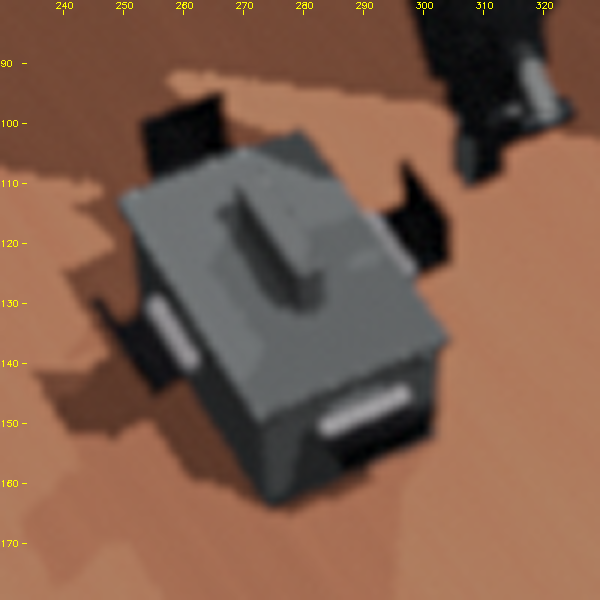

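Request:
{"method": "step_arm", "body": {
  "deltas": [
    [[0,6,0,0,0,0,0],[0,6,0,0,0,0,0],[0,4,0,0,0,0,0],[0,3,0,2.1,0,0,0],[0,3,0,2.1,0,0,0],[0,3,0,1.5,0,0,0],[0,3,0,1.5,0,0,0],[0,0,0,0,0,0,0]]
  ]
}}

```text
clock: 21.87
eef_pos: [408.3, -213.0, 99.7]
tool_rot: [3.141, -0.001, -0.05]
force: [-1.0, 0.2, 0.8]
width: -0.3
```

```bash
python3 corr.py -0.053
python3 - <<'E'
from h import *
im,d=shot('scene','18');crop(im,230,80,330,180,6,'pics/s18.png')
E
```

```text
21.8667 [ 408.3 -213.    99.7] [ 3.141e+00 -1.000e-03 -5.000e-02] [-1.   0.2  0.8] -0.3 q [ 0.37  0.61  0.07  2.16 -0.1   0.38 -1.1 ]
level [0.001 0.001 0.   ] yaw to go -0.003
```

View pics/s18.png

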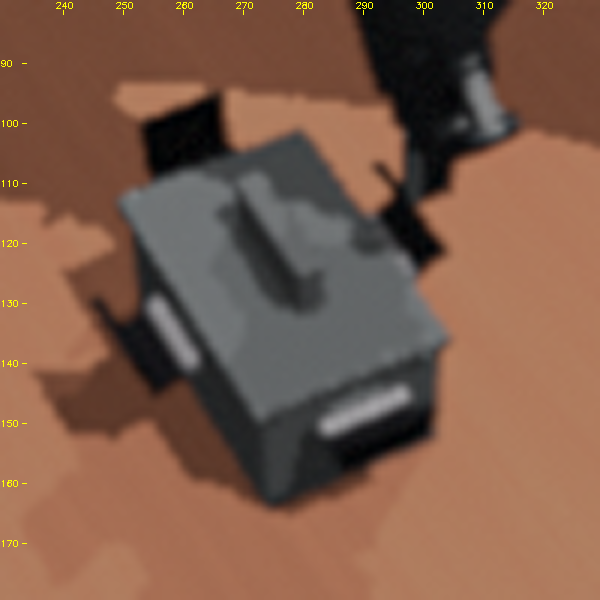

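Request:
{"method": "step_arm", "body": {
  "deltas": [
    [[0,6,-0.3,1.8,0,0,0],[0,7,-0.3,0.3,0,0,0],[0,7,-0.3,-1,0,0,0],[0,6.5,-0.3,-2.5,0,0,0],[0,5.5,-0.3,-3.5,0,0,0],[0,4,-0.2,-4,0,0,0],[0,0,0,-1.5,0,0,0],[0,0,0,0,0,0,0]]
  ]
}}

```text
clock: 22.58
eef_pos: [444.8, -215.0, 91.0]
tool_rot: [3.141, -0.003, -0.051]
force: [-4.1, 3.7, 24.9]
width: 0.1
```

```bash
python3 corr.py -0.053
python3 - <<'E'
from h import *
im,d=shot('scene','19');crop(im,230,80,330,180,6,'pics/s19.png')
E
```

```text
22.5833 [ 444.8 -215.    91. ] [ 3.141e+00 -3.000e-03 -5.100e-02] [-4.1  3.7 24.9] 0.1 q [ 0.35  0.65  0.07  2.08 -0.11  0.42 -1.12]
level [0.001 0.003 0.   ] yaw to go -0.002
```

View pics/s19.png

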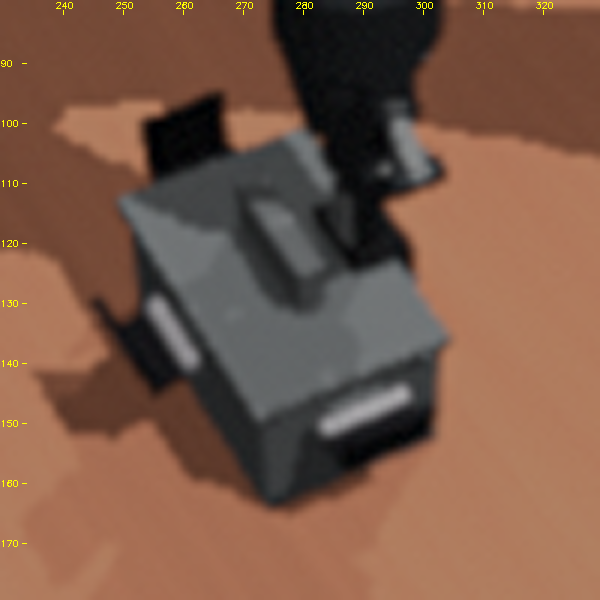

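Front clip: at z=91.0 the finger met 25 N, which is where a closed arm's top should be. Now the back clip.

Request:
{"method": "step_arm", "body": {
  "deltas": [
    [[0,0,0,15,0,0,0],[0,0,0,30,0,0,0],[0,15,-0.8,25,0,0,0],[0,30,-1.5,0,0,0,0],[0,35,-1.5,0,0,0,0],[0,35,-1.5,0,0,0,0],[0,25,-1.5,0,0,0,0],[0,13,-0.5,0,0,0,0],[0,0,0,0,0,0,0]]
  ]
}}

```text
clock: 23.38
eef_pos: [600.9, -221.4, 158.5]
tool_rot: [3.141, -0.005, -0.049]
force: [0.6, -0.0, 0.5]
width: -0.1
```

Request:
{"method": "step_arm", "body": {
  "deltas": [
    [[0,0,0,-20,0,0,0],[0,0,0,-25,0,0,0],[0,0,0,-18,0,0,0],[0,0,0,-8,0,0,0],[0,0,0,0,0,0,0]]
  ]
}}

```text
clock: 23.8
eef_pos: [594.4, -221.8, 85.9]
tool_rot: [-3.141, 0.004, -0.051]
force: [-0.1, 0.8, 0.0]
width: -0.1
```

```bash
python3 corr.py -0.053
python3 - <<'E'
from h import *
im,d=shot('scene','20');crop(im,230,80,330,180,6,'pics/s20.png')
E
```

```text
23.8 [ 594.4 -221.8   85.9] [-3.141  0.004 -0.051] [-0.1  0.8  0. ] -0.1 q [ 0.26  0.8   0.1   1.68 -0.11  0.67 -1.21]
level [-0.001 -0.004  0.   ] yaw to go -0.002
```

View pics/s20.png

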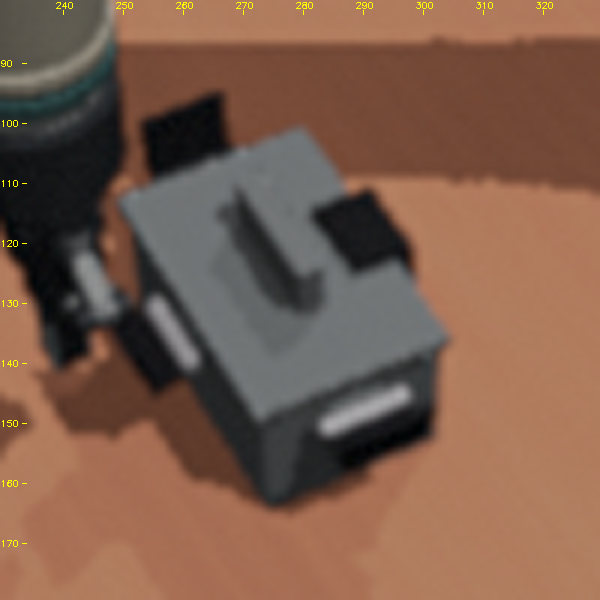

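Request:
{"method": "step_arm", "body": {
  "deltas": [
    [[0,-6,0.3,2,0,0,0],[0,-5,0.3,0,0,0,0],[0,-4,0.2,0,0,0,0],[0,-2.4,0.1,2.5,0,0,0],[0,-2.4,0.1,2.5,0,0,0],[0,-2.8,0.1,2.1,0,0,0],[0,-2.8,0.1,2.1,0,0,0],[0,-3.1,0.2,1.6,0,0,0],[0,-3.1,0.2,1.6,0,0,0],[0,0,0,0,0,0,0]]
  ]
}}

```text
clock: 24.68
eef_pos: [564.0, -220.7, 102.8]
tool_rot: [3.141, 0.001, -0.052]
force: [0.4, 0.1, 0.1]
width: -0.0
```

```bash
python3 corr.py -0.053
python3 - <<'E'
from h import *
im,d=shot('scene','21');crop(im,230,80,330,180,6,'pics/s21.png')
E
```

```text
24.6833 [ 564.  -220.7  102.8] [ 3.141e+00  1.000e-03 -5.200e-02] [0.4 0.1 0.1] -0.0 q [ 0.27  0.74  0.1   1.76 -0.11  0.64 -1.2 ]
level [ 0.    -0.001 -0.   ] yaw to go -0.001
```

View pics/s21.png

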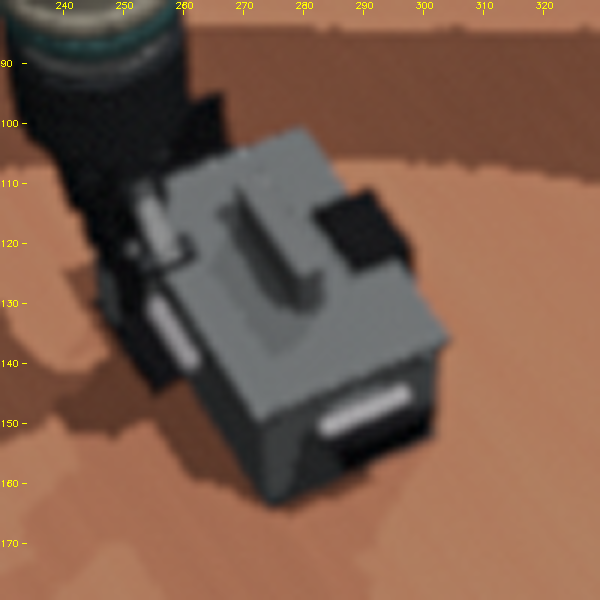

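The clip stayed open; the fingertip rode over it because it started too high. I'll go back outside and start lower.

Request:
{"method": "step_arm", "body": {
  "deltas": [
    [[0,12,-0.5,4,0,0,0],[0,18,-0.5,0,0,0,0],[0,9,-0.5,0,0,0,0],[0,0,0,-12,0,0,0],[0,0,0,-12,0,0,0],[0,0,0,-3,0,0,0],[0,0,0,0,0,0,0],[0,0,0,0,0,0,0]]
  ]
}}

```text
clock: 25.4
eef_pos: [602.4, -222.1, 78.6]
tool_rot: [3.142, 0.003, -0.052]
force: [0.0, -1.2, -0.0]
width: -0.6
```

Request:
{"method": "step_arm", "body": {
  "deltas": [
    [[0,-6,0.3,1,0,0,0],[0,-5,0.3,0,0,0,0],[0,-4,0.2,0,0,0,0],[0,-2,0,0,0,0,0],[0,0,0,0,0,0,0]]
  ]
}}

```text
clock: 25.82
eef_pos: [585.9, -221.5, 80.9]
tool_rot: [3.141, 0.001, -0.052]
force: [0.0, -0.0, 0.0]
width: 0.0
```

Follow the arc: up and in.

Request:
{"method": "step_arm", "body": {
  "deltas": [
    [[0,-2,0,2.5,0,0,0],[0,-2.5,0.1,2.5,0,0,0],[0,-3,0.2,3,0,0,0],[0,-3,0.2,2.4,0,0,0],[0,0,0,0,0,0,0]]
  ]
}}

```text
clock: 26.23
eef_pos: [576.7, -220.9, 92.0]
tool_rot: [3.141, -0.002, -0.051]
force: [1.9, -0.3, 1.3]
width: -0.1
```

```bash
python3 corr.py -0.053
python3 - <<'E'
from h import *
im,d=shot('scene','22');crop(im,230,80,330,180,6,'pics/s22.png')
E
```

```text
26.2333 [ 576.7 -220.9   92. ] [ 3.141e+00 -2.000e-03 -5.100e-02] [ 1.9 -0.3  1.3] -0.1 q [ 0.26  0.77  0.09  1.74 -0.11  0.64 -1.2 ]
level [0.001 0.002 0.   ] yaw to go -0.002
```

View pics/s22.png

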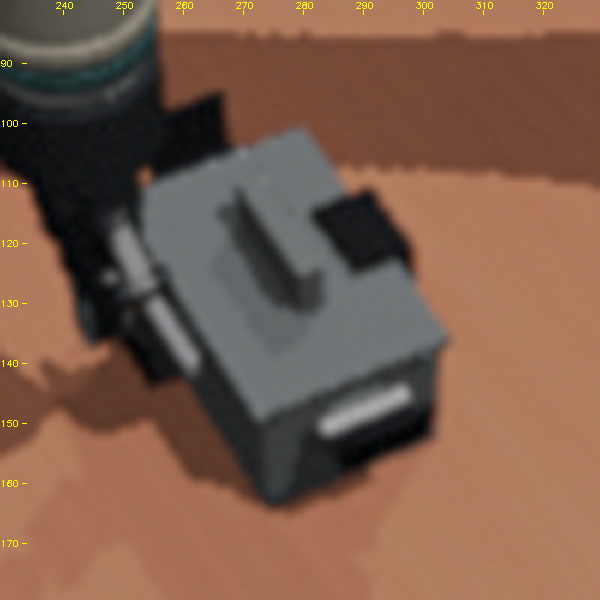

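Request:
{"method": "step_arm", "body": {
  "deltas": [
    [[0,-3.5,0.2,1.2,0,0,0],[0,-3,0.2,1.5,0,0,0],[0,-3,0.2,1.5,0,0,0],[0,-3,0.2,1.2,0,0,0],[0,0,0,0,0,0,0]]
  ]
}}

```text
clock: 26.7
eef_pos: [566.0, -220.4, 98.1]
tool_rot: [3.14, -0.006, -0.051]
force: [4.4, 0.2, 5.4]
width: 0.5
```

```bash
python3 corr.py -0.053
python3 - <<'E'
from h import *
im,d=shot('scene','23');crop(im,230,80,330,180,6,'pics/s23.png')
E
```

```text
26.7 [ 566.  -220.4   98.1] [ 3.14  -0.006 -0.051] [4.4 0.2 5.4] 0.5 q [ 0.27  0.75  0.09  1.77 -0.11  0.63 -1.2 ]
level [0.002 0.005 0.   ] yaw to go -0.002
```

View pics/s23.png

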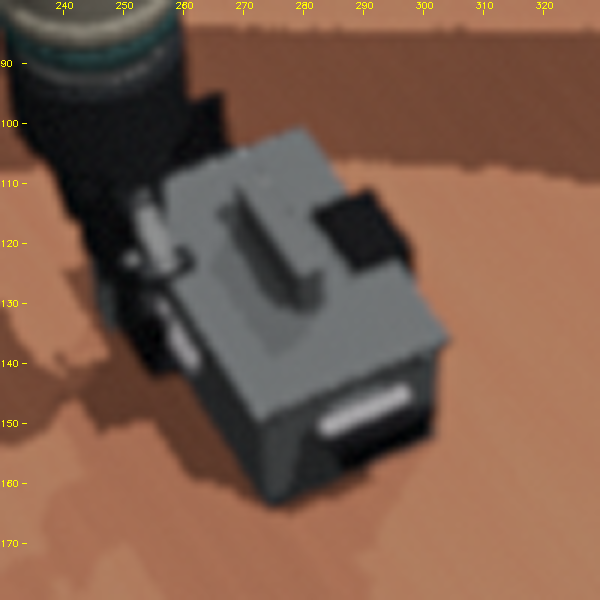

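Request:
{"method": "step_arm", "body": {
  "deltas": [
    [[0,-4,0.2,1.5,0,0,0],[0,-4,0.2,1,0,0,0],[0,-6,0.3,0.4,0,0,0],[0,-6.6,0.3,-0.8,0,0,0],[0,-6.3,0.3,-2,0,0,0],[0,-6,0.3,-3.2,0,0,0],[0,-5,0.2,-4.2,0,0,0],[0,0,0,-1.5,0,0,0],[0,0,0,0,0,0,0]]
  ]
}}

```text
clock: 27.5
eef_pos: [526.1, -218.3, 90.9]
tool_rot: [3.141, -0.002, -0.051]
force: [-4.4, 3.3, 28.8]
width: 0.0
```

```bash
python3 corr.py -0.053
python3 - <<'E'
from h import *
im,d=shot('scene','24');crop(im,230,80,330,180,6,'pics/s24.png')
E
```

```text
27.5 [ 526.1 -218.3   90.9] [ 3.141e+00 -2.000e-03 -5.100e-02] [-4.4  3.3 28.8] 0.0 q [ 0.29  0.72  0.09  1.87 -0.11  0.55 -1.18]
level [0.001 0.002 0.   ] yaw to go -0.002
```

View pics/s24.png

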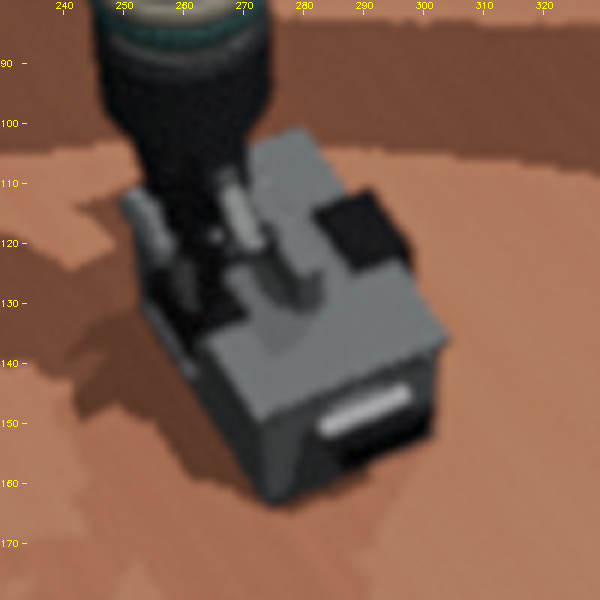

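Request:
{"method": "step_arm", "body": {
  "deltas": [
    [[0,0,0,15,0,0,0],[0,0,0,30,0,0,0],[0,-3,10,20,0,0,0.12],[0,-4,15,0,0,0,0.12],[0,-4,20,0,0,0,0.12],[0,-4,20,0,0,0,0.12],[0,-4,20,0,0,0,0.12],[0,-4,20,0,0,0,0.12],[0,-4,20,0,0,0,0.12],[0,-4,20,0,0,0,0.12]]
  ]
}}

```text
clock: 28.38
eef_pos: [493.0, -72.7, 152.3]
tool_rot: [-3.14, 0.002, 0.914]
force: [-0.8, 0.0, 1.0]
width: 0.2
```

Request:
{"method": "step_arm", "body": {
  "deltas": [
    [[0,-3,0,0,0,0,0.12],[0,0,0,0,0,0,0.12],[0,0,0,0,0,0,0.12],[0,0,0,-15,0,0,0.12],[0,0,0,-25,0,0,0.12],[0,0,0,-25,0,0,0.01],[0,0,0,-8,0,0,0],[0,0,0,0,0,0,0]]
  ]
}}

```text
clock: 29.05
eef_pos: [489.3, -73.4, 77.7]
tool_rot: [-3.136, 0.001, 1.518]
force: [-0.2, 0.2, 0.5]
width: -0.3
```

```bash
python3 corr.py 1.518
python3 - <<'E'
from h import *
im,d=shot('scene','25');crop(im,230,80,350,180,6,'pics/s25.png')
im,d=shot('top','25');crop(im,335,220,435,300,8,'pics/t25.png')
E
```

```text
29.05 [489.3 -73.4  77.7] [-3.136e+00  1.000e-03  1.518e+00] [-0.2  0.2  0.5] -0.3 q [ 0.26  0.69 -0.25  2.07  0.38  0.44 -0.34]
level [ 0.    -0.005  0.   ] yaw to go -0.0
```

View pics/s25.png

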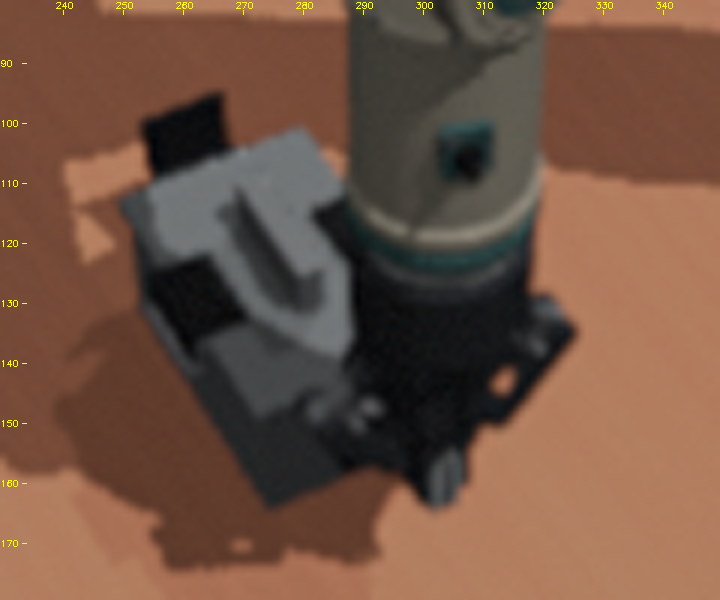

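View pics/t25.png

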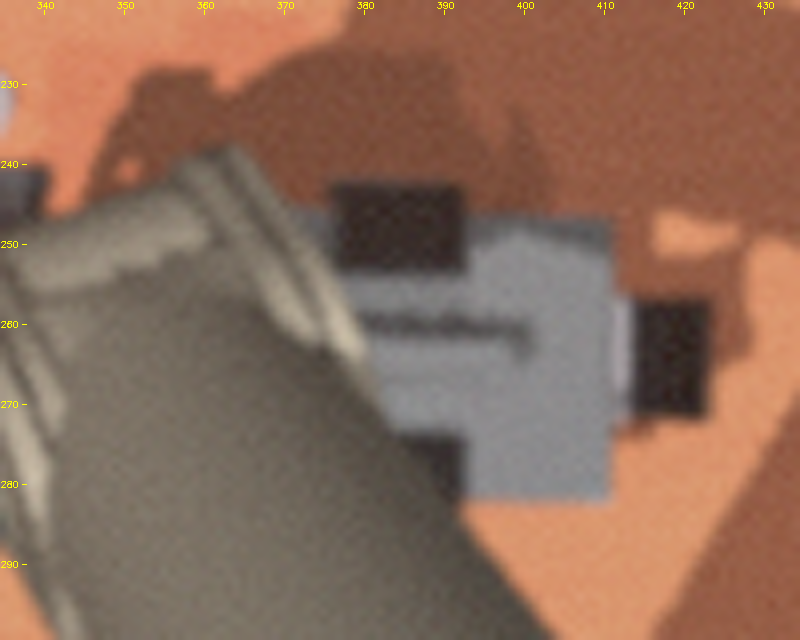

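Request:
{"method": "step_arm", "body": {
  "deltas": [
    [[0,-0.2,-6,2,0,0,0],[0,-0.2,-5,1,0,0,0],[0,-0.2,-4,0,0,0,0],[0,-0.1,-2.7,0,0,0,0],[0,-0.1,-2,2.5,0,0,0],[0,-0.1,-2.5,2.5,0,0,0],[0,-0.2,-3,3,0,0,0],[0,-0.2,-3,2.4,0,0,0],[0,0,0,0,0,0,0]]
  ]
}}

```text
clock: 29.9
eef_pos: [490.7, -102.3, 93.5]
tool_rot: [3.14, 0.001, 1.518]
force: [0.2, 0.5, -0.6]
width: -0.1
```

Request:
{"method": "step_arm", "body": {
  "deltas": [
    [[0,-0.2,-3.5,1.2,0,0,0],[0,-0.2,-3,1.5,0,0,0],[0,-0.2,-3,1.5,0,0,0],[0,-0.2,-3,1.2,0,0,0],[0,0,0,0,0,0,0]]
  ]
}}

```text
clock: 30.32
eef_pos: [489.6, -114.9, 98.5]
tool_rot: [3.141, 0.001, 1.518]
force: [0.8, 0.3, -0.0]
width: 0.1
```

```bash
python3 corr.py 1.518
python3 - <<'E'
from h import *
im,d=shot('scene','26');crop(im,230,80,350,180,6,'pics/s26.png')
E
```

```text
30.3167 [ 489.6 -114.9   98.5] [3.141e+00 1.000e-03 1.518e+00] [ 0.8  0.3 -0. ] 0.1 q [ 0.37  0.66 -0.29  2.04  0.38  0.49 -0.25]
level [ 0.001  0.001 -0.   ] yaw to go 0.0
```

View pics/s26.png

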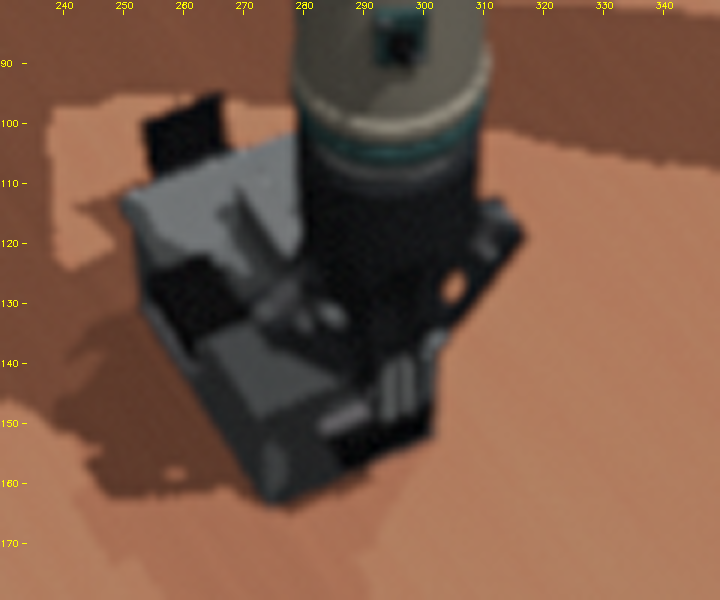

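Rode over again, so this clip stands more open. I'll retry lower and find contact first.

Request:
{"method": "step_arm", "body": {
  "deltas": [
    [[0,0.3,12,4,0,0,0],[0,0.5,18,0,0,0,0],[0,0.5,14,0,0,0,0],[0,0,0,-12,0,0,0],[0,0,0,-12,0,0,0],[0,0,0,-3,0,0,0],[0,0,0,0,0,0,0]]
  ]
}}

```text
clock: 30.95
eef_pos: [490.3, -68.8, 74.8]
tool_rot: [-3.14, -0.0, 1.52]
force: [0.4, -1.0, -0.1]
width: -0.1
```

```bash
python3 corr.py 1.518
python3 - <<'E'
from h import *
from fit import rz
im,d=shot('scene','27');crop(im,230,80,350,180,6,'pics/s27.png')
P=pts('scene',d);L=(P-[486,-216.3,0])@rz(-.053)
for v in range(138,160,1):
    print(v,[(u,)+tuple(L[v,u].round().astype(int)) for u in (284,288,292) if L[v,u,1]>60])
E
```

```text
30.95 [490.3 -68.8  74.8] [-3.14 -0.    1.52] [ 0.4 -1.  -0.1] -0.1 q [ 0.25  0.69 -0.25  2.07  0.39  0.42 -0.35]
level [-0.    -0.001 -0.   ] yaw to go -0.002
138 [(292, np.int64(36), np.int64(158), np.int64(205))]
139 [(288, np.int64(-2), np.int64(63), np.int64(80)), (292, np.int64(34), np.int64(155), np.int64(197))]
140 [(288, np.int64(-1), np.int64(65), np.int64(78)), (292, np.int64(36), np.int64(158), np.int64(198))]
141 [(284, np.int64(9), np.int64(61), np.int64(76)), (288, np.int64(40), np.int64(144), np.int64(182)), (292, np.int64(37), np.int64(159), np.int64(197))]
142 [(284, np.int64(11), np.int64(64), np.int64(76)), (288, np.int64(39), np.int64(143), np.int64(177)), (292, np.int64(34), np.int64(155), np.int64(186))]
143 [(284, np.int64(14), np.int64(69), np.int64(79)), (288, np.int64(40), np.int64(145), np.int64(175)), (292, np.int64(35), np.int64(157), np.int64(186))]
144 [(284, np.int64(15), np.int64(72), np.int64(78)), (288, np.int64(41), np.int64(146), np.int64(173)), (292, np.int64(36), np.int64(158), np.int64(183))]
145 [(284, np.int64(17), np.int64(75), np.int64(78)
[... 1597 characters left out ...]
.int64(160), np.int64(149)), (292, np.int64(37), np.int64(160), np.int64(143))]
156 [(284, np.int64(59), np.int64(159), np.int64(151)), (288, np.int64(49), np.int64(161), np.int64(148)), (292, np.int64(37), np.int64(161), np.int64(140))]
157 [(284, np.int64(16), np.int64(72), np.int64(21)), (288, np.int64(49), np.int64(162), np.int64(145)), (292, np.int64(37), np.int64(159), np.int64(134))]
158 [(284, np.int64(16), np.int64(72), np.int64(17)), (288, np.int64(48), np.int64(160), np.int64(138)), (292, np.int64(38), np.int64(161), np.int64(132))]
159 [(284, np.int64(14), np.int64(69), np.int64(8)), (288, np.int64(2), np.int64(69), np.int64(0)), (292, np.int64(37), np.int64(161), np.int64(128))]
```

View pics/s27.png

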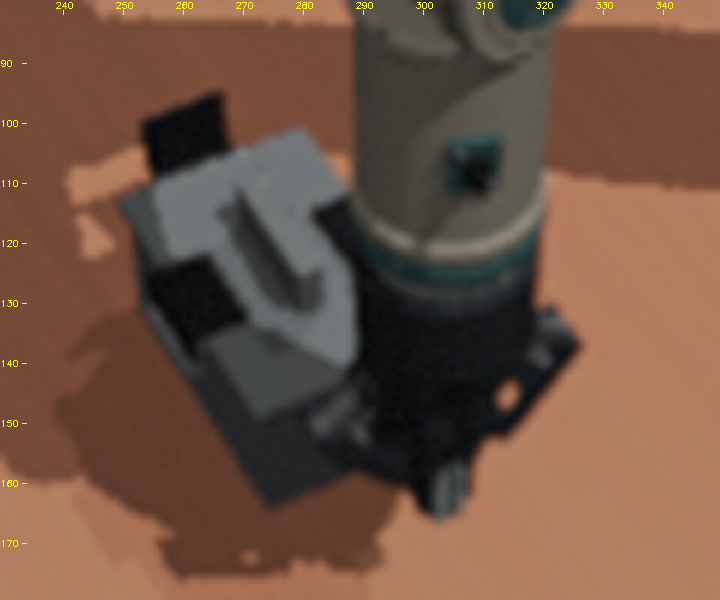

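Request:
{"method": "step_arm", "body": {
  "deltas": [
    [[0,-0.3,-7,1,0,0,0],[0,-0.3,-7,1,0,0,0],[0,-0.3,-5,1,0,0,0],[0,0,-2,0,0,0,0],[0,0,0,0,0,0,0]]
  ]
}}

```text
clock: 31.42
eef_pos: [490.1, -92.3, 78.7]
tool_rot: [3.14, 0.001, 1.516]
force: [0.7, -0.2, 0.1]
width: 0.2
```

Request:
{"method": "step_arm", "body": {
  "deltas": [
    [[0,-0.1,-2,0.5,0,0,0],[0,-0.1,-2,0.5,0,0,0],[0,0,0,0,0,0,0]]
  ]
}}

```text
clock: 31.67
eef_pos: [489.8, -95.3, 79.4]
tool_rot: [3.141, 0.0, 1.518]
force: [-0.6, 0.2, -1.2]
width: -0.1
```

Request:
{"method": "step_arm", "body": {
  "deltas": [
    [[0,-0.1,-2,0.5,0,0,0],[0,-0.1,-2,0.5,0,0,0],[0,0,0,0,0,0,0]]
  ]
}}

```text
clock: 31.92
eef_pos: [489.7, -97.7, 80.5]
tool_rot: [3.141, -0.001, 1.52]
force: [-1.2, 4.5, 1.7]
width: 0.0
```

Run:
```python
from h import *
im,d=shot('scene','28');crop(im,260,120,330,180,10,'pics/s28.png')
im,d=shot('top','28');crop(im,325,230,395,290,9,'pics/t28.png')
```

```text
(no output)
```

View pics/s28.png

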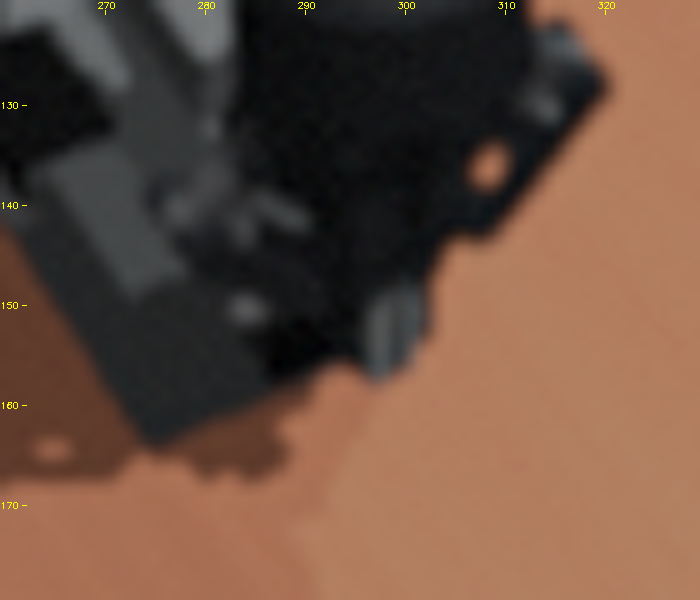

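Request:
{"method": "step_arm", "body": {
  "deltas": [
    [[0,-0.1,-2.5,1.5,0,0,0],[0,-0.1,-2.5,1.5,0,0,0],[0,0,0,0,0,0,0]]
  ]
}}

```text
clock: 32.27
eef_pos: [489.7, -101.6, 83.9]
tool_rot: [3.14, -0.002, 1.521]
force: [-1.4, 7.5, 5.8]
width: 0.3
```

Request:
{"method": "step_arm", "body": {
  "deltas": [
    [[0,-0.1,-2.5,2.2,0,0,0],[0,-0.1,-2.5,2.2,0,0,0],[0,0,0,0,0,0,0]]
  ]
}}

```text
clock: 32.52
eef_pos: [489.5, -106.7, 88.4]
tool_rot: [3.141, -0.002, 1.52]
force: [-1.6, 7.9, 8.3]
width: -0.0
```

Run:
```python
from h import *
im,d=shot('scene','29');crop(im,250,110,330,180,9,'pics/s29.png')
```

```text
(no output)
```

View pics/s29.png

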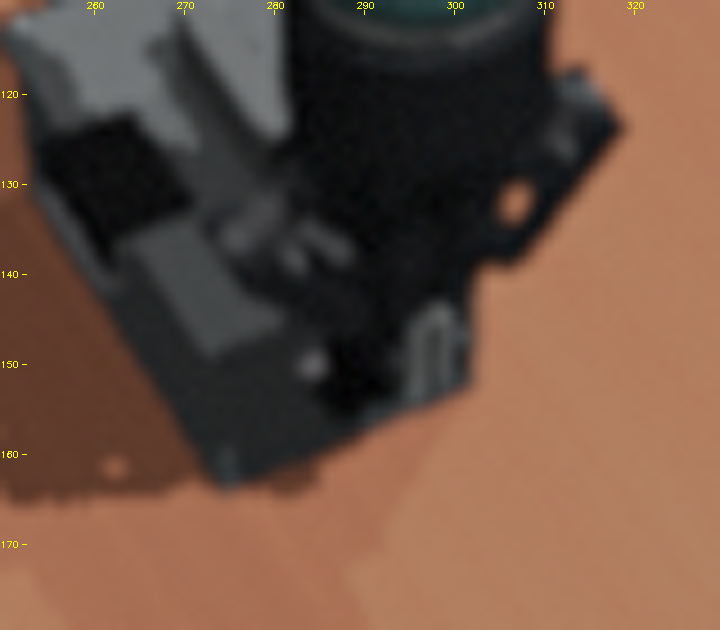

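Request:
{"method": "step_arm", "body": {
  "deltas": [
    [[0,-0.2,-3.5,3.6,0,0,0],[0,-0.2,-3.5,3.2,0,0,0],[0,-0.2,-3.7,2.4,0,0,0],[0,0,0,0,0,0,0]]
  ]
}}

```text
clock: 32.9
eef_pos: [488.6, -121.1, 97.3]
tool_rot: [3.141, 0.001, 1.517]
force: [-0.4, 1.3, 3.2]
width: -0.2
```

Request:
{"method": "step_arm", "body": {
  "deltas": [
    [[0,-0.2,-4,1.8,0,0,0],[0,-0.3,-5,0.3,0,0,0],[0,-0.3,-6,-1.6,0,0,0],[0,-0.3,-6,-2.9,0,0,0],[0,-0.2,-5,-3.9,0,0,0],[0,0,0,-1.5,0,0,0],[0,0,0,0,0,0,0]]
  ]
}}

```text
clock: 33.48
eef_pos: [487.2, -149.3, 91.0]
tool_rot: [3.14, 0.005, 1.516]
force: [-3.5, -2.2, 21.2]
width: -0.5
```

```bash
python3 corr.py 1.518
python3 - <<'E'
from h import *
im,d=shot('scene','30');crop(im,230,80,330,180,7,'pics/s30.png')
E
```

```text
33.4833 [ 487.2 -149.3   91. ] [3.14  0.005 1.516] [-3.5 -2.2 21.2] -0.5 q [ 0.43  0.67 -0.29  2.03  0.4   0.49 -0.2 ]
level [ 0.005  0.001 -0.   ] yaw to go 0.002
```

View pics/s30.png

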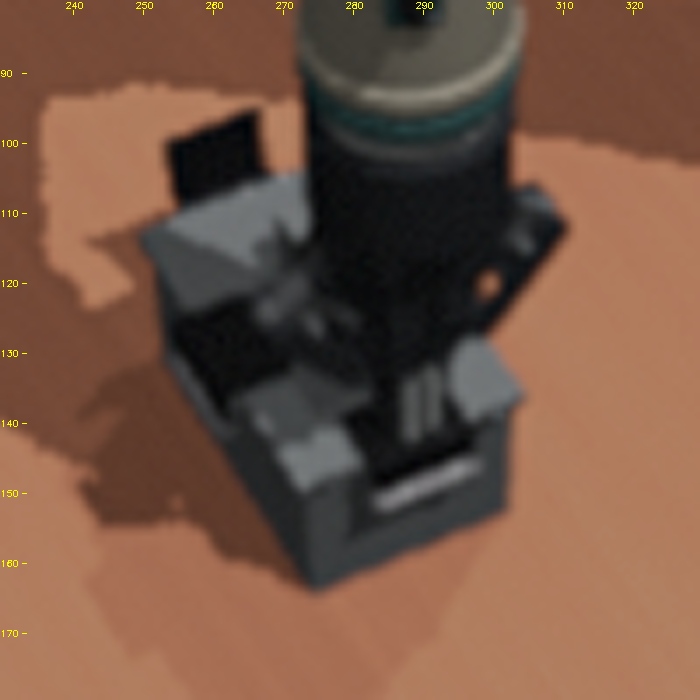

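Left clip is closed: the finger stops at z=91.0 with 21 N, and the arm lies flat. Now the right clip.

Request:
{"method": "step_arm", "body": {
  "deltas": [
    [[0,0,0,15,0,0,0],[0,0,0,30,0,0,0],[0,0,-10,20,0,0,0],[0,-1,-25,0,0,0,0],[0,-2,-35,0,0,0,0],[0,-2,-38,0,0,0,0],[0,-2,-38,0,0,0,0],[0,-2,-35,0,0,0,0],[0,-1,-20,0,0,0,0],[0,0,-11,0,0,0,0]]
  ]
}}

```text
clock: 34.37
eef_pos: [474.7, -363.4, 153.5]
tool_rot: [-3.14, 0.003, 1.512]
force: [-0.2, 0.3, -0.5]
width: 0.1
```

Request:
{"method": "step_arm", "body": {
  "deltas": [
    [[0,0,0,-20,0,0,0],[0,0,0,-25,0,0,0],[0,0,0,-20,0,0,0],[0,0,0,-9,0,0,0],[0,0,0,0,0,0,0]]
  ]
}}

```text
clock: 34.78
eef_pos: [475.8, -356.4, 77.9]
tool_rot: [-3.138, -0.002, 1.52]
force: [1.3, -0.3, -0.0]
width: 0.2
```

```bash
python3 corr.py 1.518
python3 - <<'E'
from h import *
im,d=shot('scene','31');crop(im,230,70,330,170,7,'pics/s31.png')
E
```

```text
34.7833 [ 475.8 -356.4   77.9] [-3.138e+00 -2.000e-03  1.520e+00] [ 1.3 -0.3 -0. ] 0.2 q [ 0.8   0.78 -0.33  1.79  0.4   0.64  0.18]
level [-0.002 -0.004 -0.   ] yaw to go -0.002
```

View pics/s31.png

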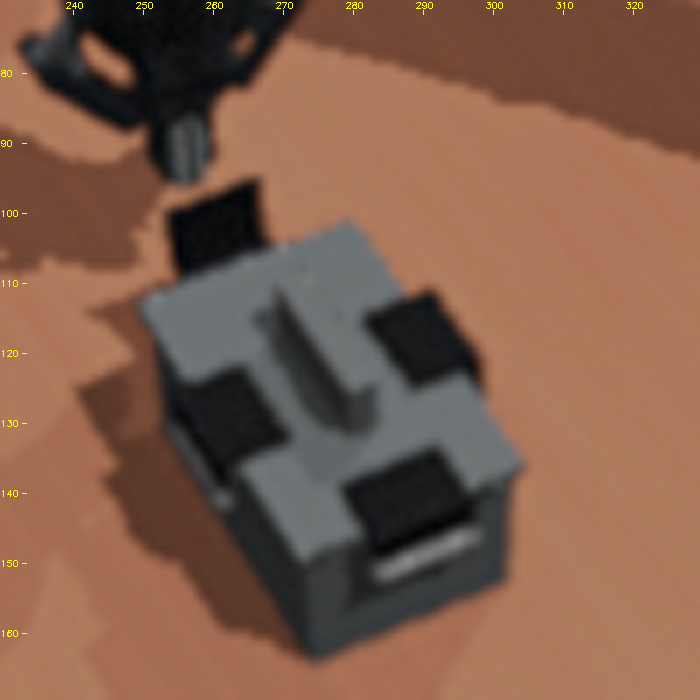

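Request:
{"method": "step_arm", "body": {
  "deltas": [
    [[0,1,5,5,0,0,0],[0,1,6,4,0,0,0],[0,0.3,6,0,0,0,0],[0,0.2,4,0,0,0,0],[0,0.1,3,0,0,0,0],[0,0,0,0,0,0,0]]
  ]
}}

```text
clock: 35.33
eef_pos: [481.2, -336.5, 91.2]
tool_rot: [3.137, 0.006, 1.518]
force: [0.2, -5.7, 4.1]
width: 0.0
```

Request:
{"method": "step_arm", "body": {
  "deltas": [
    [[0,0.1,2.5,1,0,0,0],[0,0.1,2.5,1.5,0,0,0],[0,0.1,0,0,0,0,0]]
  ]
}}

```text
clock: 35.58
eef_pos: [481.5, -332.4, 94.1]
tool_rot: [3.137, 0.007, 1.517]
force: [-0.5, -6.5, 6.6]
width: -0.1
```

Request:
{"method": "step_arm", "body": {
  "deltas": [
    [[0,0.1,3,1.2,0,0,0],[0,0.1,3,1.2,0,0,0],[0,0.2,3,1.5,0,0,0],[0,0.2,3,1.3,0,0,0],[0,0.2,3,0.9,0,0,0],[0,0.2,3.3,0.8,0,0,0],[0,0,0,0,0,0,0]]
  ]
}}

```text
clock: 36.17
eef_pos: [482.6, -311.0, 100.6]
tool_rot: [3.138, 0.003, 1.519]
force: [0.3, -1.5, 8.7]
width: -0.0
```

```bash
python3 corr.py 1.518
python3 - <<'E'
from h import *
im,d=shot('scene','32');crop(im,230,70,330,170,7,'pics/s32.png')
E
```

```text
36.1667 [ 482.6 -311.   100.6] [3.138e+00 3.000e-03 1.519e+00] [ 0.3 -1.5  8.7] -0.0 q [ 0.74  0.72 -0.34  1.85  0.39  0.63  0.11]
level [ 0.003  0.004 -0.   ] yaw to go -0.001
```

View pics/s32.png

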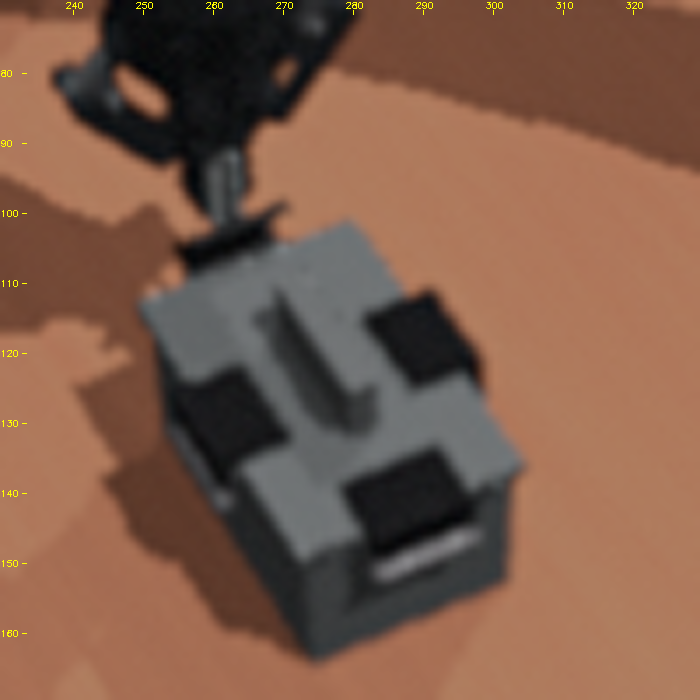

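Request:
{"method": "step_arm", "body": {
  "deltas": [
    [[0,0.2,4,0.8,0,0,0],[0,0.3,6,0,0,0,0],[0,0.3,6,-2,0,0,0],[0,0.3,6,-3.2,0,0,0],[0,0.2,5,-4.2,0,0,0],[0,0,0,-2,0,0,0],[0,0,0,0,0,0,0]]
  ]
}}

```text
clock: 36.8
eef_pos: [483.0, -283.4, 90.9]
tool_rot: [3.14, 0.003, 1.519]
force: [-5.3, -0.8, 31.3]
width: -0.0
```

Request:
{"method": "step_arm", "body": {
  "deltas": [
    [[0,0,0,15,0,0,0],[0,0,-10,35,0,0,0],[0,-10,-30,35,0,0,0],[0,-15,-35,20,0,0,0],[0,-15,-35,0,0,0,0],[0,0,-20,0,0,0,0],[0,0,0,0,0,0,0]]
  ]
}}

```text
clock: 37.38
eef_pos: [441.2, -413.5, 187.2]
tool_rot: [-3.14, 0.002, 1.511]
force: [0.7, -0.3, -0.3]
width: -0.1
```

```bash
python3 corr.py 1.518
python3 - <<'E'
from h import *
from fit import rz
im,d=shot('scene','33');crop(im,230,80,330,180,7,'pics/s33.png')
P={'scene':pts('scene',d)}
im,d=shot('top','33');crop(im,335,220,435,300,8,'pics/t33.png');P['top']=pts('top',d)
for n in P:
    L=((P[n]-[486,-216.3,0])@rz(-.053)).reshape(-1,3)
    for nm,(x,y) in dict(front=(-41,0),back=(41,0),left=(0,66),right=(0,-66)).items():
        m=(abs(L[:,0]-x)<(9 if x else 17))&(abs(L[:,1]-y)<(9 if y else 17))&(L[:,2]>70)&(L[:,2]<110)
        S=L[m];r=(S[:,0]-x)*np.sign(x)+(S[:,1]-y)*np.sign(y);print(n,nm,len(S),np.median(S[:,2]).round(1),'slope inward-up',-np.polyfit(r,S[:,2],1)[0].round(3))
    m=(abs(L[:,0])>20)&(abs(L[:,0])<46)&(abs(L[:,1])>35)&(abs(L[:,1])<62)&(L[:,2]>70)&(L[:,2]<86);S=L[m]
    print('panel',np.linalg.lstsq(np.c_[S[:,:2],np.ones(len(S))],S[:,2],rcond=None)[0])
E
```

```text
37.3833 [ 441.2 -413.5  187.2] [-3.140e+00  2.000e-03  1.511e+00] [ 0.7 -0.3 -0.3] -0.1 q [ 0.95  0.65 -0.4   1.7   0.32  0.86  0.35]
level [ 0.002 -0.002  0.   ] yaw to go 0.007
scene front 59 82.6 slope inward-up -0.005
scene back 60 82.9 slope inward-up -0.014
scene left 70 82.5 slope inward-up 0.035
scene right 53 83.0 slope inward-up 0.039
panel [-9.75347411e-04 -1.55397029e-03  7.80569663e+01]
top front 81 82.9 slope inward-up -0.035
top back 72 83.3 slope inward-up 0.028
top left 79 82.5 slope inward-up -0.059
top right 73 82.3 slope inward-up 0.06
panel [ 6.63737094e-04 -2.17293087e-03  7.79996848e+01]
```

View pics/s33.png

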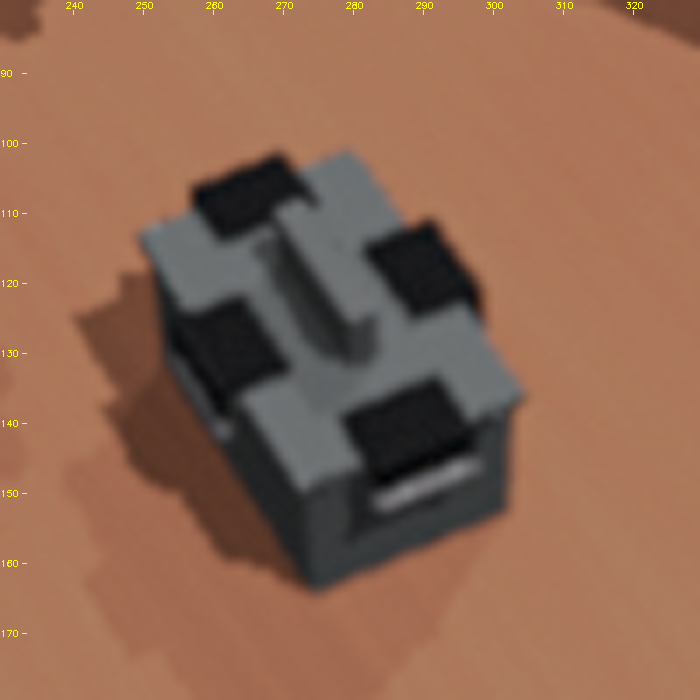

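View pics/t33.png

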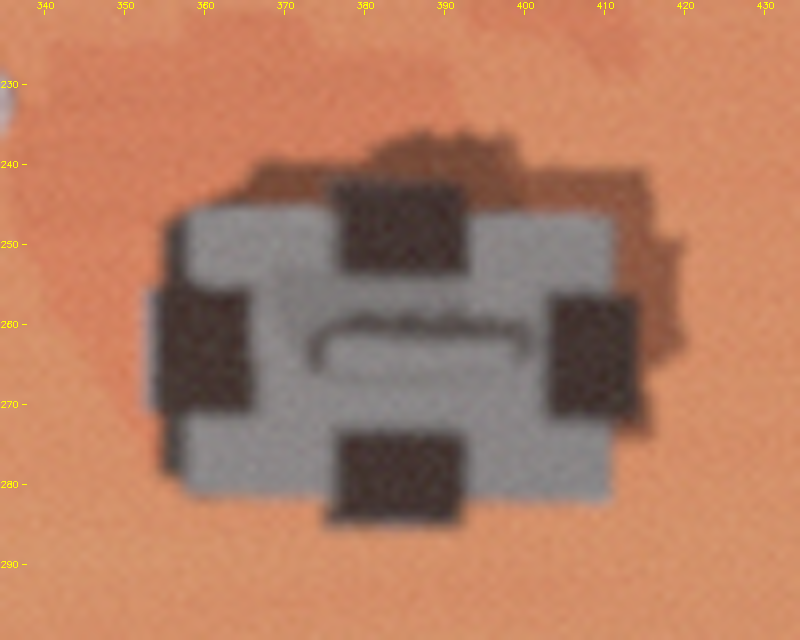

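All four arms are flat on the lid with tops at 82.3 to 83.3 mm, where 83 is closed. The lid panel is level at 78 mm. I'm handing in the job.

Run:
```python
from cell import ctrl
print(ctrl.finish_job())
```

```text
the job is handed in; nothing more can be done
None
```

The job is handed in at about 37.5 s of the 72 s allowed. The lid is seated square on the box and all four clips are folded down on it.

I took the lid out of the rack by the ends of its grip bar and tilted it. Its lower edge went onto the bare counter and I let it drop flat, grip up. I then regripped it by the bar, seated it on the box, let go, and closed the clips in the order front, back, left, right.

**Last checks from both cameras:**
- **Lid:** level, with the panel top at 78.0 mm (78 expected). At the seating check its yaw was within about 0.01 rad of the box and its centre within about 1 to 3 mm.
- **Clips:** arm tops measured 82.3–83.3 mm (83 means closed), and all four lie flat in the pictures. Each took a final press of 21–31 N at the expected height.
- **Bystanders:** I did not re-measure them at the end. The tool and lid were kept clear of them throughout.

**What went wrong or disagreed on the way:**
- The first push on the front clip was too low and jammed at about 26 N; pushing nearer the tip fixed it.
- The back and left clips each needed a second try because the finger first rode over them.
- Before seating, the two camera views disagreed by about 4 mm in y on the lid's position. The plug still entered without contact.

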